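Close down the nut station at the breakfast buffet

ROBOT

A 7-joint arm with a two-finger parallel gripper is mounted at the origin on the work surface. World frame = base frame: x ahead of the robot, y to its left, z up, the work surface at z = 0. Lengths are in m, angles in rad, forces in N, time in s.
With the tool pointing down it reaches from about 0.4 to 0.85 m from the base axis. Payload 4.5 kg.
Tool frame: the origin (TCP) lies on the centre line of the jaws, within the pads' length; the fingertips stand r.tcp_to_tips ahead of it and the grasp point (between the pads) lies 11 mm behind it (r.tcp_to_tips is the distance from the TCP to the fingertips, in m); y points along the fingers, x is the direction in which the jaws open and shut, and the axes are right-handed (so a half turn about y gives the same grasp; the last joint's range is limited). The gripper opens to 88 mm and grips with 3 to 60 N. Pads are 18 mm wide; open, the fingers measure 123 mm over their backs; the gripper's body (75 mm by 187 mm) begins 45 mm behind the grasp point.
Start: joints at [-1.166, 0.689, -0.195, 1.565, 0.157, 0.902, -0.215], TCP at [0.226, 0.583, 0.247] pointing down, gripper open.
Joint ranges: [-3.01, 3.01], [-0.46, 2.08], [-1.47, 1.51], [0.13, 2.56], [-1, 4.14], [0.04, 2.09], [-2.66, 2.66]. Speed limits (rad/s): [2.57, 2.57, 3.14, 3.14, 3.14, 3.14, 3.14].

INTERFACE

Orientations are given as a unit quaternion [x, y, z, w].
In Python, from plant import r gives the robot as it stands. The module is installed in compiled form; this text tells all that it offers.
- The arm moves only by the shell command python3 -m inch 'ROWS' [OPENING] [FORCE]. ROWS is text: rows parted by semicolons, each of 4 numbers parted by spaces: the shift along the tool's x, y, z in mm, then the turn about the tool's y in degrees. In form: x y z spin; .... A call has 1 to 10 rows; each row is the pose to reach, as a shift and turn from the pose commanded when the call began, along the tool's axes at that moment; what a row does not reach only later rows make up. A row lasts 1/10 s, in which the tool goes at most 50 mm and 8.59 degrees, less where a joint would pass 70% of its speed; a pose out of reach is approached as far as the arm can. A call with a gripper value outside its range is refused whole. OPENING is the gripper command: -1 is shut, 1 is fully open, values between are in proportion, set as the call begins (- or left out, the last holds). The fingers move at their own pace and stop on an object; FORCE is the grip in N (left out, the last holds). Time passes only in rows, so rows that repeat a pose let the fingers close. It gives the time, the measured TCP pose, the force and the opening at its end, in the units of the state.
- r.get_state(): the state, without advancing time (a new reading comes with each control period).
- r.snapshot(name): name is "scene" or "top"; returns a dict with "frame" (420x560x3 uint8, red, green, blue), "intrinsics" (3x3 intrinsics, pixels), "R" (3x3) and "t" (3): a world point X has camera coordinates R X + t. Camera axes: x right, y down, z forward; pixel columns grow to the right and rows downward; lengths in m; the calibration is good to about 2 mm. A picture is of the moment at which its call begins. There is no depth.
- r.finish_job(): hands the job in, once; it reports no verdict.
Trained networks look in the newest picture that a camera, given by its name, has taken for a name from the list of things; names that differ only in an ending like _2 or _b are one class to them, and where a whole thing is asked for, a point or a joint stands for the part that bears it (a point fixed in the world has none). Each returns a list of dicts, best first, with "p" (0 to 1); they miss things now and then, are a little off and sometimes report something else, mostly with a low value. They report only what shows in the picture. A call takes as long as a camera call.
- r.trace(camera, name): "region" (420x560 bool, what is visible of it) and "centre" ([row, column] in pixels, amid what is visible of it).
- r.tip_of(camera, name): "centre" ([row, column] in pixels: a listed point, or the origin of a listed thing).
The state is a dict: "clock": time; "q": joint angles; "qd": joint speeds; "joint_torque": joint torques, N m; "tool_pos": TCP position; "eef_rot": TCP orientation; "contact_force": force on the tool from outside, world axes, zero at the start; "moment": the same for the moment, N m; "opening": opening from 0.0 (shut) to 1.0 (fully open).
Only numpy, scipy, OpenCV 4.12 (cv2) and the standard library are available. Lean on these libraries where they do the work, as an engineer would, in place of code of your own. Each camera call takes 0.05 s, during which the arm holds its last target.

TASK

Breakfast is over at the nut station. Turn the nut bin's outlet handle to its closed stop before any nuts go in, pour all the nuts from the steel cup into the bin, add the stray nuts lying on the counter, and stand the empty cup upright in the middle of the cork mat. Use the forked tool, never the gripper itself, to push the spring bars' collars sideways so that every scoop hanging there drops into the wash tub, hang the tool upright in its stand again, and leave the green bowls standing where they are.

Things in the scene. Friction and masses are not known exactly. Their poses are not given: they have to be found in the camera images.
- bin: Clear square nut bin on steel legs, open-topped, fixed. Origin under its centre on the counter, z up. 130 mm square outside, walls 4 mm, rim 134 mm and inner floor 62 mm above the counter. A 44 mm square outlet in the floor, centred at x -30 mm, is covered from below by the swing gate. The gate's handle stands on the bin's -x side.
- gate (a joint): swing gate under the bin, turned on an upright hinge by a quarter-turn handle: 0 = closed stop (outlet covered, handle arm pointing away from the bin along the bin's -x), 1.571 = open stop (arm pointing along the bin's -y). Starts open. Stays where left; 1 to 2 N at the knob moves it.
- gate_knob (a point): upright round black handle post of the gate, 14 mm in diameter with a 17 mm ball top; this point is 131 mm above the counter, 7 mm under the centre of the ball; the clear post below it is about 65 mm long. It moves with the gate, on a circle of 55 mm about the upright hinge axis, which is at x -105 mm, y 0 of the bin.
- rack: Steel scoop hanger over a grey wash tub, fixed. Origin on the counter under the middle scoop place, z up. Three level brass spring bars along its x (see bar1 to bar3), axes 120 mm above the counter. Nothing of it is higher than 136 mm; end panels at y +-93. Tub inside: x -66 to 76, y -83 to 83 mm, floor 5 mm, rim 43 mm above the counter. The scoops hang at x 0.
- bar1: spring bar at y -58 mm of the hanger. Origin on its axis in the middle of the scoop gap; slides with the bar; axes as the hanger's. Along x, sprung out: plate (-12 to -6), scoop gap (-6 to 6), plate (6 to 12; both plates rise 5 mm above the axis), bare 6 mm rod for the fork (12 to 36), brass collar 28 mm in diameter (36 to 41), coil spring, spring block (65 to 97, 16 mm above the axis).
- bar2: spring bar at y 0 of the hanger, otherwise as bar1. Any of the three: pushing the collar's near face along the hanger's +x draws the bar in by up to 20 mm; from 14 mm on its pin has left the scoop's eye and the scoop drops. 0.7 N to start, 3.5 N fully in; it springs back when let go.
- bar3: spring bar at y +58 mm of the hanger, otherwise as bar1 and bar2
- scoop1_bowl (a point): small steel measuring scoop that hangs by its eye on bar 1 (may be absent); this point is the centre of its bowl (28 mm in diameter, 20 mm high), 68 mm below the bar's axis while it hangs; a 12 x 6 mm handle with the eye rises 76 mm above this point. Freed, it drops about 36 mm to the tub floor and may fall over there.
- scoop2_bowl (a point): small steel measuring scoop that hangs by its eye on bar 2 (may be absent); this point is the centre of its bowl (28 mm in diameter, 20 mm high), 68 mm below the bar's axis while it hangs; a 12 x 6 mm handle with the eye rises 76 mm above this point. Freed, it drops about 36 mm to the tub floor and may fall over there.
- scoop3_bowl (a point): small steel measuring scoop that hangs by its eye on bar 3 (may be absent); this point is the centre of its bowl (28 mm in diameter, 20 mm high), 68 mm below the bar's axis while it hangs; a 12 x 6 mm handle with the eye rises 76 mm above this point. Freed, it drops about 36 mm to the tub floor and may fall over there.
- stand: Dark steel tool stand, fixed; base 100 x 120 mm, origin under its centre on the counter. Two rails along its y, tops 100 mm above the counter, leave a slot 24 mm wide (x) and 94 mm long (y) between two end plates. The forked tool hangs in the slot: shank and fork below, its flange's underside (31 mm below tool_grip) on the rails.
- tool_grip (a point): centre of the forked tool's wooden handle (22 mm in x, 26 in y, 52 tall). Tool z runs up from fork to handle; its axes start near the stand's. Hanging, this point is 131 mm above the counter. Below the handle: flange 46 x 30 x 5 mm, shank 10 mm square, fork blade 5 mm thick (x), 30 wide (y), slot 16 wide (y), 30 deep. Tine tips 109 mm below this point. 140 g.
- cup_handle (a point): grip point on the black fin handle of the steel pouring cup, 70 mm above its underside. Cup x points from handle to pouring lip, z up. Fin 34 mm long (x), 14 thick (y), from 36 mm below to 20 mm above this point. Body 72 mm wide, 44 high, 15 to 119 mm ahead; front wall sloping about 45 degrees; lip middle 120 mm ahead, 30 below. 160 g. Tipped 70 to 85 degrees forward it empties.
- nut1_center (a point): centre of a large shelled nut, rounded, 18 mm thick and 24 mm long, about 11 g; starts in the cup (may be absent)
- nut2_center (a point): centre of a large shelled nut, rounded, 18 mm thick and 24 mm long, about 11 g; starts in the cup (may be absent)
- nut3_center (a point): centre of a large shelled nut, rounded, 18 mm thick and 24 mm long, about 11 g; starts in the cup (may be absent)
- nut4_center (a point): centre of a large shelled nut, rounded, 18 mm thick and 24 mm long, about 11 g; starts in the cup (may be absent)
- nut5_center (a point): centre of a large shelled nut, rounded, 18 mm thick and 24 mm long, about 11 g; starts in the cup (may be absent)
- nut6_center (a point): centre of a large shelled nut, rounded, 18 mm thick and 24 mm long, about 11 g; a stray, starts lying on the counter (may be absent)
- nut7_center (a point): centre of a large shelled nut, rounded, 18 mm thick and 24 mm long, about 11 g; a stray, starts lying on the counter (may be absent)
- nut8_center (a point): centre of a large shelled nut, rounded, 18 mm thick and 24 mm long, about 11 g; a stray, starts lying on the counter (may be absent)
- mat: square cork mat lying on the counter, 120 x 120 x 4 mm, fixed; origin at the centre of its underside
- bowl1: green footed bowl with butter portions, 124 mm in diameter, about 80 mm high, loose; a bystander at the back right; origin under its centre
- cup_mid (a point): point at the middle of the cup's box, 68 mm ahead of cup_handle in the cup's x and 48 mm below it in its z, 22 mm above the cup's underside

How it is judged:
On the way, in this order (a step that is already met when the one before it is completed fails the run):
1. the bin's outlet handle is at its closed stop (value of joint gate below 0.1 rad), for 0.2 s.
2. all the nuts are in the bin (x of nut1_center in the frame of bin between -0.062 and 0.062 m and y of nut1_center in the frame of bin between -0.062 and 0.062 m and z of nut1_center in the frame of bin between 0.05 and 0.13 m and x of nut2_center in the frame of bin between -0.062 and 0.062 m and y of nut2_center in the frame of bin between -0.062 and 0.062 m and z of nut2_center in the frame of bin between 0.05 and 0.13 m and x of nut3_center in the frame of bin between -0.062 and 0.062 m and y of nut3_center in the frame of bin between -0.062 and 0.062 m and z of nut3_center in the frame of bin between 0.05 and 0.13 m and x of nut4_center in the frame of bin between -0.062 and 0.062 m and y of nut4_center in the frame of bin between -0.062 and 0.062 m and z of nut4_center in the frame of bin between 0.05 and 0.13 m and x of nut5_center in the frame of bin between -0.062 and 0.062 m and y of nut5_center in the frame of bin between -0.062 and 0.062 m and z of nut5_center in the frame of bin between 0.05 and 0.13 m and x of nut6_center in the frame of bin between -0.062 and 0.062 m and y of nut6_center in the frame of bin between -0.062 and 0.062 m and z of nut6_center in the frame of bin between 0.05 and 0.13 m and x of nut7_center in the frame of bin between -0.062 and 0.062 m and y of nut7_center in the frame of bin between -0.062 and 0.062 m and z of nut7_center in the frame of bin between 0.05 and 0.13 m and x of nut8_center in the frame of bin between -0.062 and 0.062 m and y of nut8_center in the frame of bin between -0.062 and 0.062 m and z of nut8_center in the frame of bin between 0.05 and 0.13 m), for 0.3 s.
At the end, for the whole second after the job is handed in: Gate within 0.1 rad of closed; every nut inside the bin's walls, on its floor or lower than its rim; every scoop's bowl in the wash tub; tool hanging upright in the stand's slot by its flange; cup upright on the mat, the middle of its body within 50 mm of the mat's centre (level) (all of step 2 and value of joint gate below 0.1 rad and x of scoop1_bowl in the frame of rack between -0.072 and 0.082 m and y of scoop1_bowl in the frame of rack between -0.087 and 0.087 m and z of each of scoop1_bowl, scoop2_bowl, scoop3_bowl in the frame of rack below 0.042 m and x of scoop2_bowl in the frame of rack between -0.072 and 0.082 m and y of scoop2_bowl in the frame of rack between -0.087 and 0.087 m and x of scoop3_bowl in the frame of rack between -0.072 and 0.082 m and y of scoop3_bowl in the frame of rack between -0.087 and 0.087 m and x of tool_grip in the frame of stand between -0.015 and 0.015 m and y of tool_grip in the frame of stand between -0.04 and 0.04 m and z of tool_grip in the frame of stand between 0.124 and 0.138 m and angle between tool_grip's own z axis and vertical below 0.15 rad and horizontal distance between cup_mid and mat below 0.05 m and angle between cup_mid's own z axis and vertical below 0.12 rad and height (world z) of cup_mid below 0.034 m); the robot touches nothing.
It fails at once if a nut lies in the bin while its outlet is open (value of joint gate above 0.3 rad and ((x of nut1_center in the frame of bin between -0.062 and 0.062 m and y of nut1_center in the frame of bin between -0.062 and 0.062 m and z of nut1_center in the frame of bin between 0.05 and 0.13 m) or (x of nut2_center in the frame of bin between -0.062 and 0.062 m and y of nut2_center in the frame of bin between -0.062 and 0.062 m and z of nut2_center in the frame of bin between 0.05 and 0.13 m) or (x of nut3_center in the frame of bin between -0.062 and 0.062 m and y of nut3_center in the frame of bin between -0.062 and 0.062 m and z of nut3_center in the frame of bin between 0.05 and 0.13 m) or (x of nut4_center in the frame of bin between -0.062 and 0.062 m and y of nut4_center in the frame of bin between -0.062 and 0.062 m and z of nut4_center in the frame of bin between 0.05 and 0.13 m) or (x of nut5_center in the frame of bin between -0.062 and 0.062 m and y of nut5_center in the frame of bin between -0.062 and 0.062 m and z of nut5_center in the frame of bin between 0.05 and 0.13 m) or (x of nut6_center in the frame of bin between -0.062 and 0.062 m and y of nut6_center in the frame of bin between -0.062 and 0.062 m and z of nut6_center in the frame of bin between 0.05 and 0.13 m) or (x of nut7_center in the frame of bin between -0.062 and 0.062 m and y of nut7_center in the frame of bin between -0.062 and 0.062 m and z of nut7_center in the frame of bin between 0.05 and 0.13 m) or (x of nut8_center in the frame of bin between -0.062 and 0.062 m and y of nut8_center in the frame of bin between -0.062 and 0.062 m and z of nut8_center in the frame of bin between 0.05 and 0.13 m))).
It fails at once if the fingers or the arm touch a spring bar (only the tool may) (contact force between any of the fingers, the arm and bar1 above 0.5 N or contact force between any of the fingers, the arm and bar2 above 0.5 N or contact force between any of the fingers, the arm and bar3 above 0.5 N).
It fails at once if the green footed bowl at the back right is moved more than 5 cm or tipped over (distance of bowl1 from where it was at the start of the episode above 0.05 m or angle between bowl1's own z axis and vertical above 0.5 rad).
Of scoop1, scoop2, scoop3 only 1 to 3 are there at a start; the rules pass over those that are not, and their reading is None.
Of nut1, nut2, nut3, nut4, nut5 only 3 to 5 are there at a start; the rules pass over those that are not, and their reading is None.
Of nut6, nut7, nut8 only 2 to 3 are there at a start; the rules pass over those that are not, and their reading is None.
At some moment in a run one of cup may be knocked a few centimetres aside while the robot is not near it.
It also fails if it takes over 208 s, if anything falls off the work surface, if the arm or the gripper's body presses on something with over 40 N, if the wrist force passes 120 N, or if a joint passes its speed limit or range.

## Working session

There is one attempt and no reset: what is moved stays moved. The work goes in short steps, Python scripts to look and compute and a shell command to move; the robot and the scene stay as the last step left them, time stands still between calls to the robot, and variables do not carry over. Pictures are saved under pics/ and viewed, and the job is handed in when it is done.

```bash
mkdir -p pics; ls
python3 - <<'E'
from plant import r
import cv2
s=r.get_state()
for k,v in s.items(): print(k,v)
print(r.tcp_to_tips)
for n in("scene","top"):
    d=r.snapshot(n); cv2.imwrite(f"pics/{n}0.png",d["frame"][:,:,::-1]); print(d["intrinsics"],d["R"],d["t"])
E
```

```text
pics
clock 0.0
q [-1.16617994  0.68995916 -0.1945444   1.56636283  0.15731254  0.90249846
 -0.21510566]
qd [-0.00092448  0.00014994  0.00095439 -0.00143513 -0.00031923  0.00014987
 -0.00104664]
joint_torque [-5.56116356e-04 -5.27561259e+01 -1.26714773e+00 -1.53432763e+01
 -5.26242913e-02  6.38702943e-03  1.63348013e-04]
tool_pos [0.22629159 0.58192239 0.24592128]
eef_rot [ 0.58398381  0.39878121 -0.39979734 -0.58317968]
contact_force [ 0.2644747  -0.82903612 -0.5268879 ]
moment [-0.01868955  0.00019232  0.01932924]
opening 0.9975493307995086
0.008
[[422.68215194   0.         277.5581778 ]
 [  0.         422.68215194 204.85569688]
 [  0.           0.           1.        ]] [[ 0.78068347  0.62462311 -0.01947556]
 [ 0.38483322 -0.5050701  -0.77253323]
 [-0.49237863  0.59560908 -0.6346756 ]] [-0.44530844 -0.15315541  1.26496824]
[[392.93516288   0.         279.04823945]
 [  0.         392.93516288 206.61075371]
 [  0.           0.           1.        ]] [[-0.02579494 -0.99936054  0.02476148]
 [-0.98967737  0.02203631 -0.141609  ]
 [ 0.1409728  -0.02815867 -0.98961293]] [0.00622509 0.58669297 1.06200609]
```

View pics/scene0.png

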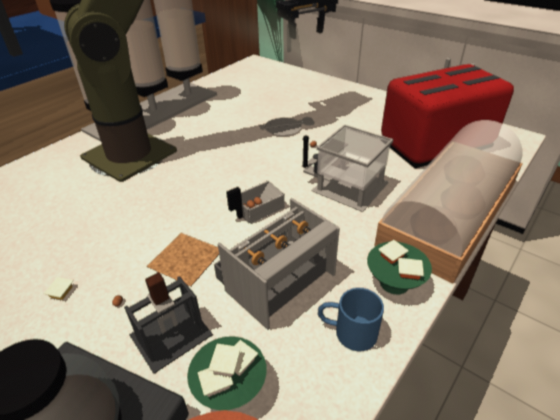

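View pics/top0.png

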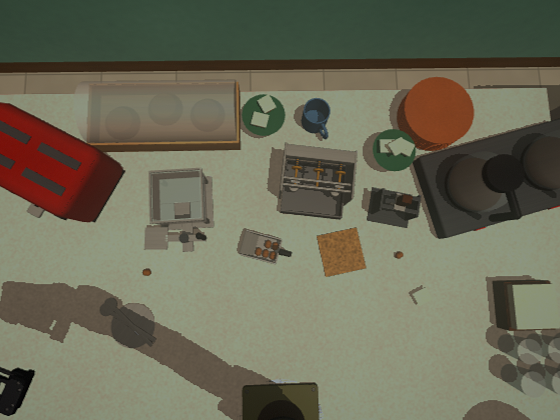

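```bash
cat > h.py <<'E'
from plant import r
import numpy as np, cv2
from scipy.spatial.transform import Rotation as Ro
def ray(d,rc):
    K,R,t=d["intrinsics"],np.array(d["R"]),np.array(d["t"])
    v=R.T@np.linalg.inv(K)@np.array([rc[1],rc[0],1.]); return -R.T@t, v/np.linalg.norm(v)
def onz(d,rc,z):
    c,v=ray(d,rc); return c+v*(z-c[2])/v[2]
def tri(ds,rcs):
    A=0;b=0
    for d,rc in zip(ds,rcs):
        c,v=ray(d,rc);P=np.eye(3)-np.outer(v,v);A=A+P;b=b+P@c
    X=np.linalg.solve(A,b); 
    return X,[np.linalg.norm((np.eye(3)-np.outer(ray(d,rc)[1],ray(d,rc)[1]))@(X-ray(d,rc)[0]))for d,rc in zip(ds,rcs)]
def proj(d,X):
    c=np.array(d["R"])@np.asarray(X)+d["t"];p=d["intrinsics"]@(c/c[2]);return p[1],p[0]
def snap(tag=None):
    D={n:r.snapshot(n) for n in("scene","top")}
    if tag:
        for n in D: cv2.imwrite(f"pics/{n}{tag}.png",D[n]["frame"][:,:,::-1])
    return D
def to(X,yaw=None):
    """rows shift in tool axes to world X; yaw = desired world angle of tool x axis (mod 180)"""
    s=r.get_state();R=Ro.from_quat(s["eef_rot"]).as_matrix()
    sh=1000*R.T@(np.asarray(X)-s["tool_pos"]); cy=np.degrees(np.arctan2(R[1,0],R[0,0]))
    out=np.round(sh,1)
    print("tcp",np.round(s["tool_pos"],4),"yaw",round(cy,1),"shift",out, "clock",round(s["clock"],2),"q",np.round(s["q"],2))
    if yaw is not None:
        dd=(yaw-cy+90)%180-90; print("world yaw change",round(dd,1),"=> spin about tool y",round(-dd,1))
E
python3 - <<'E'
from h import *
D=snap()
for n in ["bin","gate","gate_knob","rack","bar1","bar2","bar3","scoop1_bowl","scoop2_bowl","scoop3_bowl","stand","tool_grip","cup_handle","cup_mid","nut1_center","nut6_center","mat","bowl1"]:
    o={}
    for c in D:
        L=r.tip_of(c,n); o[c]=[(np.round(e["centre"],1).tolist(),round(float(e["p"]),2)) for e in L[:9]]
    print(n,o)
    if all(o.values()):
        print("   tri",[np.round(x,4) for x in tri([D[c] for c in D],[o[c][0][0] for c in D])])
E
```

```text
bin {'scene': [([188.0, 353.4], 0.62)], 'top': [([203.1, 184.0], 0.73)]}
   tri [array([ 0.6122,  0.2701, -0.0119]), array([0.0016, 0.0016])]Traceback (most recent call last):
  File "<stdin>", line 6, in <module>
ValueError: it knows: bar, bin, bowl, cup_handle, cup_mid, gate_knob, mat, nut1_center, nut2_center, nut3_center, nut4_center, nut5_center, nut6_center, nut7_center, nut8_center, rack, scoop1_bowl, scoop2_bowl, s
```

Run:
```python
from h import *
D=snap()
for n in ["bin","gate_knob","rack","bar","scoop1_bowl","scoop2_bowl","scoop3_bowl","stand","tool_grip","cup_handle","cup_mid","nut1_center","nut6_center","mat","bowl"]:
    o={}
    for c in D:
        try: L=r.tip_of(c,n)
        except Exception as e: print(e); L=[]
        o[c]=[(np.round(e["centre"],1).tolist(),round(float(e["p"]),2)) for e in L[:9]]
    print(n,o)
    if all(o.values()):
        print("   tri",[np.round(x,4) for x in tri([D[c] for c in D],[o[c][0][0] for c in D])])
```

```text
bin {'scene': [([187.2, 354.7], 0.95), ([195.4, 231.5], 0.37)], 'top': [([203.1, 184.0], 0.82)]}
   tri [array([ 0.6133,  0.2708, -0.0096]), array([0.0035, 0.0035])]
gate_knob {'scene': [([143.4, 308.2], 0.63), ([256.8, 184.1], 0.42)], 'top': [([236.8, 201.0], 0.55)]}
   tri [array([0.5055, 0.1998, 0.121 ]), array([0.005, 0.005])]
rack {'scene': [([273.9, 267.5], 0.83)], 'top': [([190.6, 313.8], 0.69)]}
   tri [array([ 0.6357, -0.1127,  0.0061]), array([0.0014, 0.0014])]
bar {'scene': [([230.5, 269.7], 0.51), ([246.0, 247.9], 0.5), ([217.5, 288.4], 0.41)], 'top': [([186.6, 339.0], 0.56), ([185.2, 316.9], 0.53)]}
   tri [array([ 0.6381, -0.1428,  0.1503]), array([0.025, 0.025])]
scoop1_bowl {'scene': [([230.2, 268.0], 0.73), ([273.5, 248.8], 0.64)], 'top': [([192.1, 330.6], 0.55)]}
   tri [array([ 0.6246, -0.1262,  0.1314]), array([0.0211, 0.0211])]
scoop2_bowl {'scene': [], 'top': []}
scoop3_bowl {'scene': [([241.3, 289.3], 0.47), ([335.2, 169.9], 0.47), ([260.3, 187.7], 0.42), ([300.6, 119.5], 0.24)], 'top': [([187.5, 295.5], 0.51), ([246.1, 259.8], 0.28)]}
   tri [array([ 0.6404, -
[... 683 characters left out ...]
 tri [array([0.479 , 0.0471, 0.0269]), array([0.0015, 0.0015])]
nut1_center {'scene': [([145.6, 313.5], 0.68)], 'top': [([255.1, 272.1], 0.61), ([207.8, 388.3], 0.48)]}
   tri [array([0.5184, 0.0628, 0.1889]), array([0.0836, 0.0836])]
nut6_center {'scene': [([303.8, 117.1], 0.38)], 'top': [([259.9, 399.0], 0.51)]}
   tri [array([ 0.4321, -0.3511, -0.0114]), array([0.004, 0.004])]
mat {'scene': [([259.7, 185.3], 0.67)], 'top': [([249.8, 341.2], 0.71), ([253.8, 269.5], 0.49)]}
   tri [array([ 0.4621, -0.1864, -0.0018]), array([0.0014, 0.0014])]
bowl {'scene': [([388.0, 229.2], 0.56)], 'top': [([155.3, 387.8], 0.63)]}
   tri [array([ 7.400e-01, -3.389e-01,  2.000e-04]), array([0.0006, 0.0006])]
```

Run:
```python
from h import *
D=snap()
f=D["top"]["frame"]; cv2.imwrite("pics/a.png",cv2.resize(f[130:290,130:450],(800,400),interpolation=cv2.INTER_CUBIC)[:,:,::-1])
f=D["scene"]["frame"]; cv2.imwrite("pics/b.png",cv2.resize(f[120:370,100:400],(720,600),interpolation=cv2.INTER_CUBIC)[:,:,::-1])
```

```text
(no output)
```

View pics/a.png

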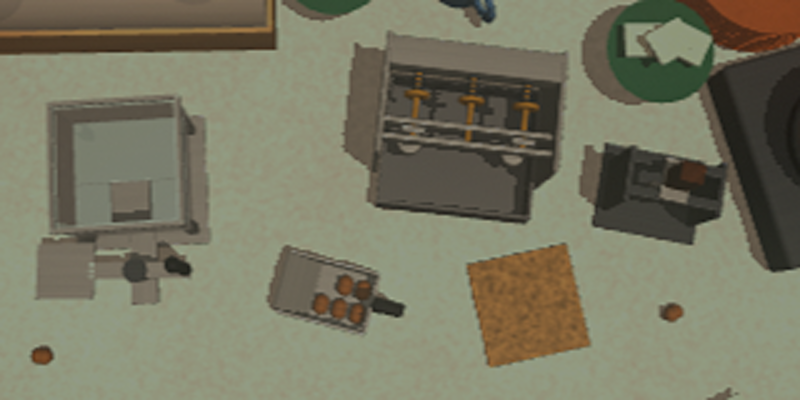

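View pics/b.png

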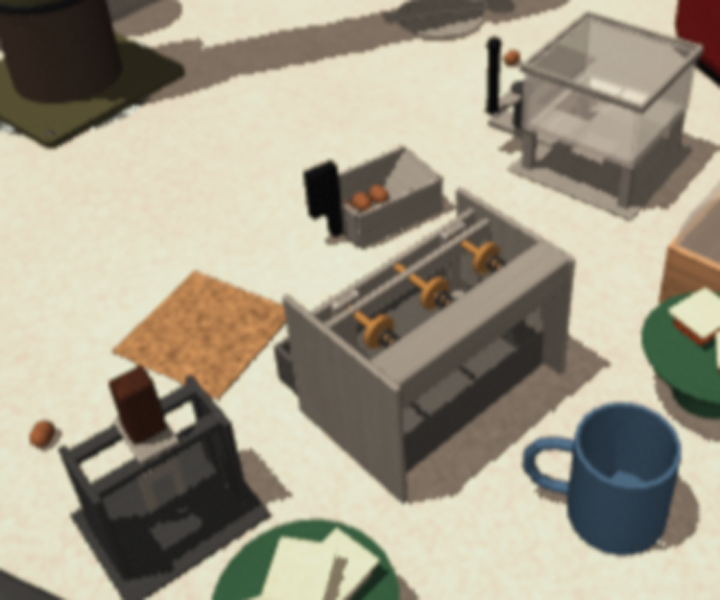

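Run:
```python
from h import *
d=r.snapshot("top");f=d["frame"]
def z(n,r0,c0,h,w,s): cv2.imwrite(f"pics/{n}.png",cv2.resize(f[r0:r0+h,c0:c0+w],(w*s,h*s),interpolation=cv2.INTER_CUBIC)[:,:,::-1])
z("c1",155,135,100,90,6);z("c2",140,270,80,90,8);z("c3",180,360,55,70,10);z("c4",222,230,50,70,10)
```

```text
(no output)
```

View pics/c1.png

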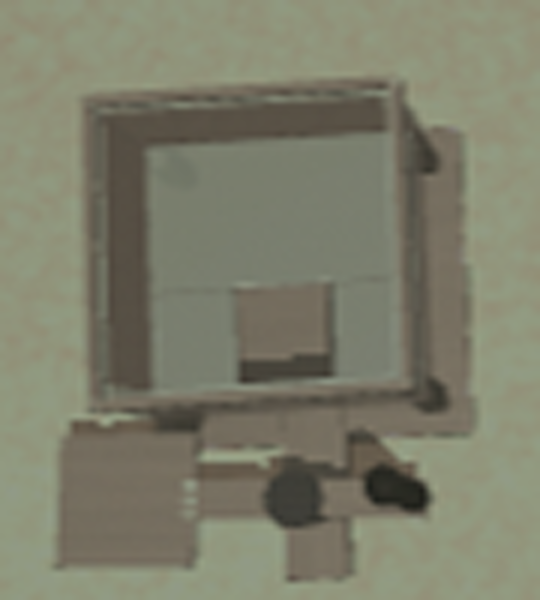

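View pics/c2.png

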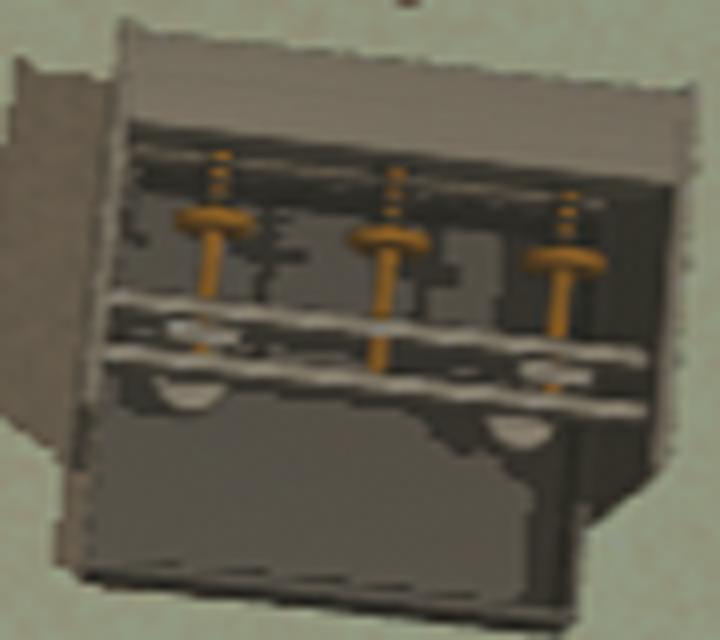

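View pics/c3.png

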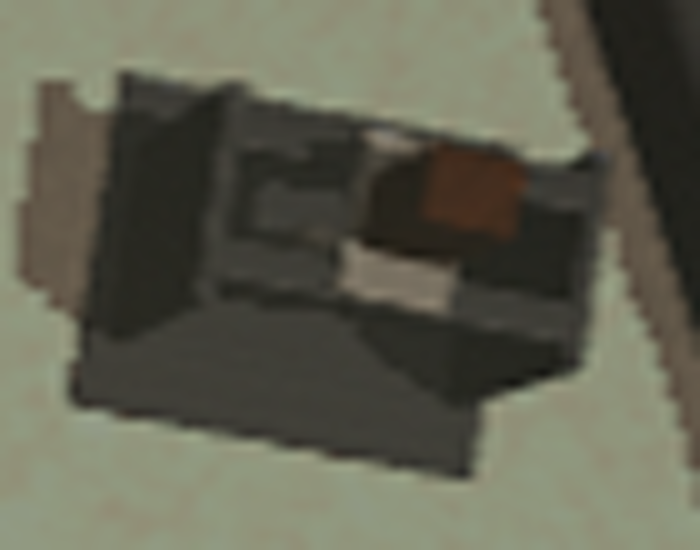

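View pics/c4.png

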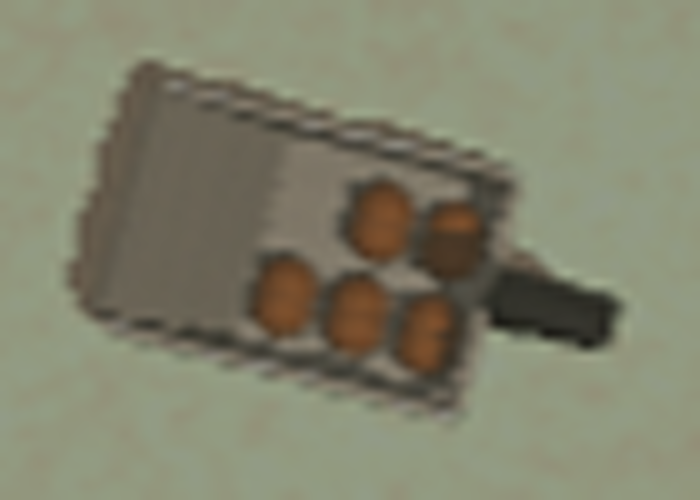

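```bash
cat > m.py <<'E'
from h import *
d=r.snapshot("top")
def P(n,x,y,z):
    o={"c1":(155,135,6),"c2":(140,270,8),"c3":(180,360,10),"c4":(222,230,10)}[n]
    return onz(d,(o[0]+(y+.5)/o[2]-.5,o[1]+(x+.5)/o[2]-.5),z)
def yaw(a,b): v=b-a; return round(float(np.degrees(np.arctan2(v[1],v[0]))),1)
b=[P("c1",*p,.134) for p in((85,98),(403,82),(412,395),(90,410))]
print("bin c",np.mean(b,0),[np.linalg.norm(b[i]-b[i-1]) for i in range(4)],"yaw -y dir",yaw(b[0],b[1]),yaw(b[3],b[2]),"x dir",yaw(b[3],b[0]),yaw(b[2],b[1]))
print("ball",P("c1",382,485,.143),"hinge",P("c1",295,495,.08))
print("rack back edge",yaw(P("c2",125,25,.136),P("c2",692,90,.136)),"len",np.linalg.norm(P("c2",125,25,.136)-P("c2",692,90,.136)))
C=[P("c2",*p,.128) for p in((215,218),(390,238),(565,260))];print("collars",C,yaw(C[0],C[2]))
print("plates yaw",yaw(P("c2",110,298,.125),P("c2",645,357,.125)),yaw(P("c2",105,353,.125),P("c2",640,410,.125)))
print("bars yaw",[yaw(P("c2",*p,.123),P("c2",*q,.123)) for p,q in(((205,295),(214,232)),((378,370),(390,250)),((556,335),(566,270)))])
a,bb=P("c3",75,405,.0),P("c3",470,475,.0);print("stand base",yaw(a,bb),np.linalg.norm(a-bb),a,bb)
print("handle top",P("c3",475,190,.157), "flange near",yaw(P("c3",340,285,.1),P("c3",455,310,.1)))
c=[P("c4",*p,.044) for p in((150,62),(510,185),(460,415),(75,295))];print("cup",c,[np.linalg.norm(c[i]-c[i-1]) for i in range(4)],yaw(c[1],c[0]),yaw(c[2],c[3]))
print("fin",P("c4",495,290,.09),P("c4",612,320,.09))
for p in((272,147),(254.5,398.3)): print("nut",onz(d,p,.009))
E
python3 m.py
```

```text
bin c [0.60851367 0.25862968 0.134     ] [np.float64(0.13515152819025786), np.float64(0.1363223118056157), np.float64(0.13625201536174864), np.float64(0.13545437804597754)] yaw -y dir -88.2 -88.6 x dir 2.1 1.7
ball [0.50376706 0.19962453 0.143     ] hinge [0.50487342 0.24926818 0.08      ]
rack back edge -97.8 len 0.1878152028986329
collars [array([ 0.67897238, -0.05385003,  0.128     ]), array([ 0.67110547, -0.11121828,  0.128     ]), array([ 0.66255859, -0.16861057,  0.128     ])] -98.1
plates yaw -97.6 -97.4
bars yaw [-9.8, -7.9, -11.3]
stand base -101.4 0.11704741989936417 [ 0.54728912 -0.26485792  0.        ] [ 0.52409702 -0.37958466  0.        ]
handle top [ 0.58368392 -0.33033352  0.157     ] flange near -103.7
cup [array([0.52922694, 0.08946668, 0.044     ]), array([ 0.49273119, -0.00956047,  0.044     ]), array([0.43005852, 0.00583049, 0.044     ]), array([0.4654596 , 0.11091536, 0.044     ])] [np.float64(0.06727792379299165), np.float64(0.10553822144682924), np.float64(0.06453483221146893), np.float64(0.11088763158906335)] 69.8 71.4
fin [ 0.46254619 -0.00348461  0.09      ] [ 0.45389593 -0.03418524  0.09      ]
nut [0.41450645 0.36606346 0.009     ]
nut [ 0.44518372 -0.34687318  0.009     ]
```

Run:
```python
from h import *
to([.505,.2,.21],90)
```

```text
tcp [0.2265 0.5826 0.2467] yaw 68.8 shift [-255.7   36.7 -398.2] clock 2.1 q [-1.17  0.69 -0.19  1.57  0.16  0.9  -0.22]
world yaw change 21.2 => spin about tool y -21.2
```

```bash
python3 -m inch '-256 37 -398 -21;-256 37 -398 -21;-256 37 -398 -21;-256 37 -398 -21;-256 37 -398 -21;-256 37 -398 -21;-256 37 -398 -21;-256 37 -398 -21;-256 37 -398 -21;-256 37 -398 -21' -0.1 10; python3 -m inch '0 0 0 0;0 0 0 0;0 0 0 0;0 0 0 0'
python3 - <<'E'
from h import *
to([.505,.2003,.106],90)
print(r.get_state()["opening"])
D=snap("1")
E
```

```text
clock: 3.1
tool_pos: [0.5074, 0.1943, 0.2093]
eef_rot: [0.504, 0.497, -0.498, -0.502]
contact_force: [-0.2, 0.6, -0.0]
opening: 0.451
clock: 3.5
tool_pos: [0.5038, 0.2016, 0.21]
eef_rot: [-0.5, -0.5, 0.499, 0.501]
contact_force: [1.0, 0.4, -0.5]
opening: 0.446
tcp [0.5038 0.2016 0.21  ] yaw 89.9 shift [ -1.4 104.   -1.2] clock 3.5 q [-0.25  0.65 -0.35  1.85  0.32  0.7   0.78]
world yaw change 0.1 => spin about tool y -0.1
0.44589940734086636
```

View pics/scene1.png

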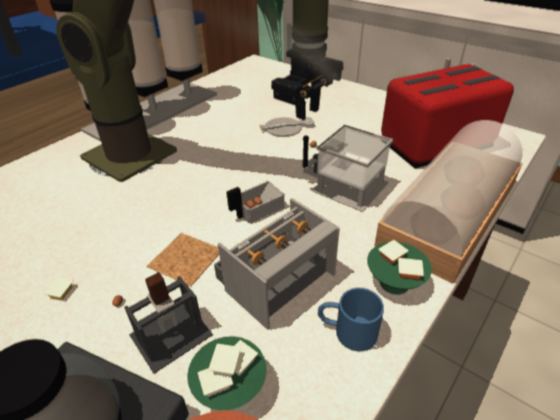

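```bash
python3 -m inch '0 50 0 0;0 90 0 0;0 104 0 0;0 104 0 0;0 104 0 0;0 104 0 0' ; python3 -m inch '0 0 0 0;0 0 0 0;0 0 0 0;0 0 0 0;0 0 0 0' -1 6
python3 - <<'E'
from h import *
to([.505,.2003,.106],90)
D=snap()
f=D["scene"]["frame"]; cv2.imwrite("pics/g1.png",cv2.resize(f[60:220,220:420],(800,640)[:2],interpolation=cv2.INTER_CUBIC)[:600,:,::-1])
hinge=np.array([.5036,.2553]);s=r.get_state();p0=s["tool_pos"][:2];R=Ro.from_quat(s["eef_rot"]).as_matrix()
v=p0-hinge;print(v,np.linalg.norm(v))
for a in np.linspace(15,90,6):
    a=-np.radians(a);w=np.array([[np.cos(a),-np.sin(a)],[np.sin(a),np.cos(a)]])@v
    print(np.round(1000*R.T@np.append(hinge+w-p0,0),1))
E
```

```text
clock: 4.2
tool_pos: [0.5054, 0.2005, 0.107]
eef_rot: [0.501, 0.5, -0.498, -0.501]
contact_force: [0.0, -0.7, 0.2]
opening: 0.451
clock: 4.7
tool_pos: [0.5049, 0.1981, 0.1061]
eef_rot: [0.502, 0.498, -0.499, -0.501]
contact_force: [-0.2, -5.5, 4.6]
opening: 0.177
tcp [0.5049 0.1981 0.1061] yaw 89.7 shift [ 2.2  0.1 -0.1] clock 4.7 q [-0.31  0.8  -0.25  1.93  0.42  0.46  0.7 ]
world yaw change 0.3 => spin about tool y -0.3
[ 0.00123961 -0.0572208 ] 0.05723422196502826
[ 1.5 -0.  14.9]
[ 6.9 -0.  28.8]
[15.7 -0.  40.9]
[27.3 -0.1 50.3]
[40.9 -0.1 56.4]
[55.7 -0.1 58.8]
```

View pics/g1.png

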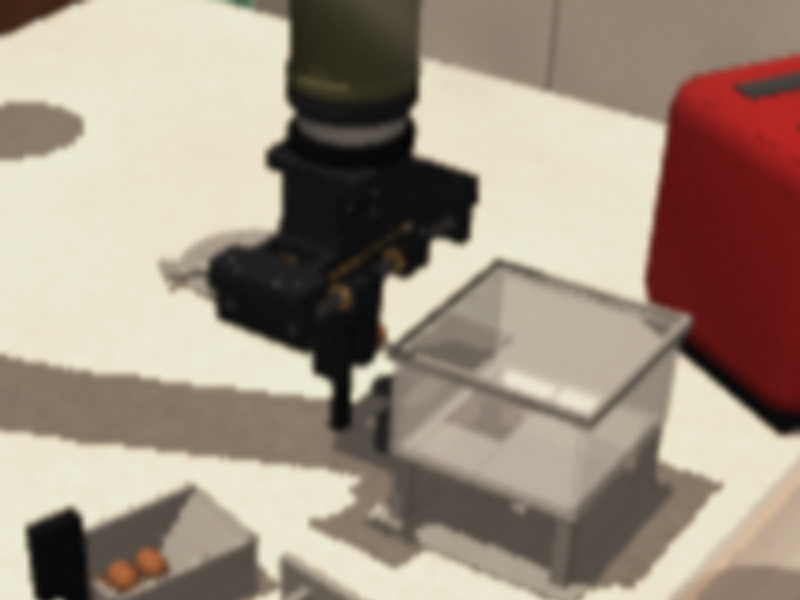

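```bash
python3 -m inch '0.5 0 8 0;2 0 15 0;4 0 22 0;7 0 29 0;11 0 35 0;16 0 41 0;22 0 46 0;28 0 50 0;35 0 53 0;41 0 55 0'; python3 -m inch '7 0 1.5 0;14 0 2 0;17 0 2 0;18 0 2 0;18 0 2 0'
python3 - <<'E'
from h import *
to([.4486,.2536,.106],90)
D=snap()
f=D["scene"]["frame"]; cv2.imwrite("pics/g2.png",cv2.resize(f[60:210,220:420],(800,600),interpolation=cv2.INTER_CUBIC)[:600,:,::-1])
E
```

```text
clock: 5.8
tool_pos: [0.4472, 0.2392, 0.1052]
eef_rot: [-0.501, -0.497, 0.501, 0.501]
contact_force: [-3.2, -3.8, 1.1]
opening: 0.182
clock: 6.3
tool_pos: [0.4462, 0.2535, 0.105]
eef_rot: [0.503, 0.494, -0.502, -0.501]
contact_force: [-2.9, -11.8, 4.1]
opening: 0.238
tcp [0.4462 0.2535 0.105 ] yaw 89.6 shift [ 0.2 -1.  -2.4] clock 6.3 q [-0.48  0.78 -0.21  2.01  0.4   0.4   0.56]
world yaw change 0.4 => spin about tool y -0.4
```

View pics/g2.png

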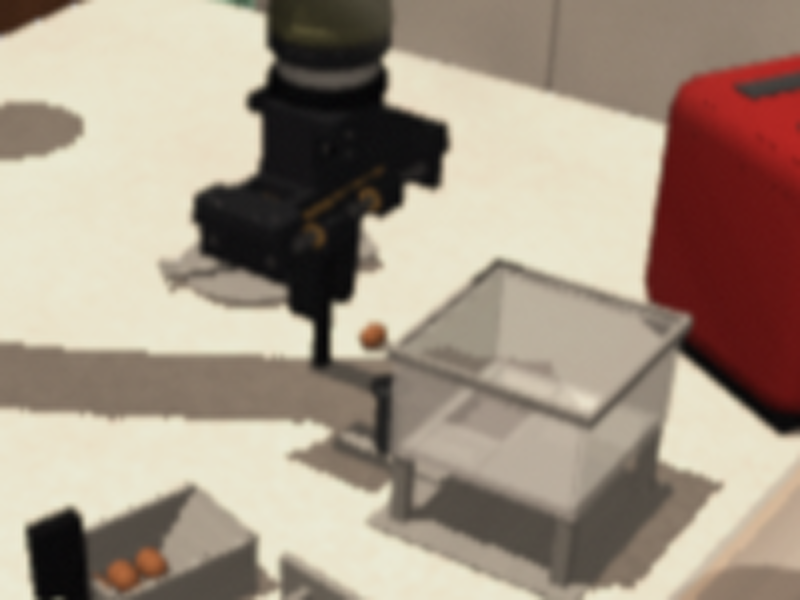

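```bash
python3 -m inch '0 0 0 0;0 0 0 0;0 0 0 0' -0.1; python3 -m inch '0 -50 0 0;0 -100 0 0;-60 -100 50 0;-100 -100 90 0;-130 -100 100 0'
python3 - <<'E'
from h import *
to([.4486,.2536,.106],90)
D=snap()
f=D["top"]["frame"]; cv2.imwrite("pics/g3.png",cv2.resize(f[150:300,130:330],(800,600),interpolation=cv2.INTER_CUBIC)[:600,:,::-1])
E
```

```text
clock: 6.7
tool_pos: [0.4487, 0.2609, 0.1059]
eef_rot: [-0.5, -0.5, 0.498, 0.501]
contact_force: [0.1, -0.7, -0.0]
opening: 0.447
clock: 7.2
tool_pos: [0.3545, 0.1429, 0.2065]
eef_rot: [0.5, 0.501, -0.498, -0.5]
contact_force: [0.2, -1.1, -0.3]
opening: 0.45
tcp [0.3545 0.1429 0.2065] yaw 89.9 shift [110.4 101.2 -93.6] clock 7.2 q [-0.3   0.48 -0.31  2.3   0.37  0.4   0.66]
world yaw change 0.1 => spin about tool y -0.1
```

View pics/g3.png

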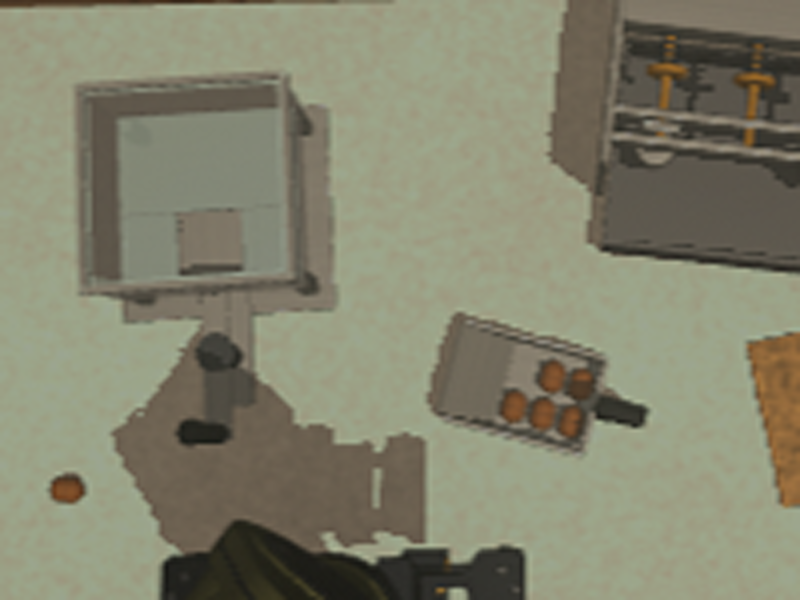

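Run:
```python
from h import *
d=r.snapshot("top");print(onz(d,(150+432/4,130+188/4),.143)); print(proj(d,[.4486,.2536,.138]),proj(d,[.5036,.2553,.08]))
L=r.tip_of("top","gate_knob");print(L)
c=r.snapshot("scene");L=r.tip_of("scene","gate_knob");print(L,proj(c,[.4486,.2536,.131]))
```

```text
[0.44889694 0.25199846 0.143     ]
(np.float64(258.1607144677082), np.float64(176.81817498137076)) (np.float64(237.61654612733844), np.float64(181.4674763560025))
[{'centre': [258.9, 182.4], 'p': 0.67}, {'centre': [250.3, 282.1], 'p': 0.53}]
[{'centre': [128.3, 303.3], 'p': 0.68}] (np.float64(125.10540747023794), np.float64(300.6535641845536))
```

Run:
```python
from h import *
to([.455,-.0245,.18],-19)
```

```text
tcp [0.3569 0.1441 0.2061] yaw 89.8 shift [-168.3   25.9  -98.5] clock 7.5 q [-0.3   0.49 -0.3   2.29  0.37  0.4   0.66]
world yaw change 71.2 => spin about tool y -71.2
```

```bash
python3 -m inch '-168 26 -98 80;-168 26 -98 80;-168 26 -98 80;-168 26 -98 80;-168 26 -98 80;-168 26 -98 80;-168 26 -98 80;-168 26 -98 80;-168 26 -98 80;-168 26 -98 80' 0.14 >/dev/null; python3 -m inch '0 0 0 29;0 0 0 29;0 0 0 29;0 0 0 29;0 0 0 29'
python3 - <<'E'
from h import *
to([.455,-.0245,.042],-19)
D=snap()
f=D["top"]["frame"]; cv2.imwrite("pics/g4.png",cv2.resize(f[200:300,200:350],(750,500),interpolation=cv2.INTER_CUBIC)[:600,:,::-1])
f=D["scene"]["frame"]; cv2.imwrite("pics/g5.png",cv2.resize(f[130:250,170:330],(800,600),interpolation=cv2.INTER_CUBIC)[:600,:,::-1])
E
```

```text
clock: 9.0
tool_pos: [0.4535, -0.0257, 0.1795]
eef_rot: [-0.697, 0.117, -0.117, 0.697]
contact_force: [-0.5, -0.1, -0.7]
opening: 0.571
tcp [ 0.4535 -0.0257  0.1795] yaw -19.1 shift [  0.8 137.5   1.6] clock 9.0 q [-0.15  0.6   0.16  2.15 -0.23  0.41 -0.13]
world yaw change 0.1 => spin about tool y -0.1
```

View pics/g4.png

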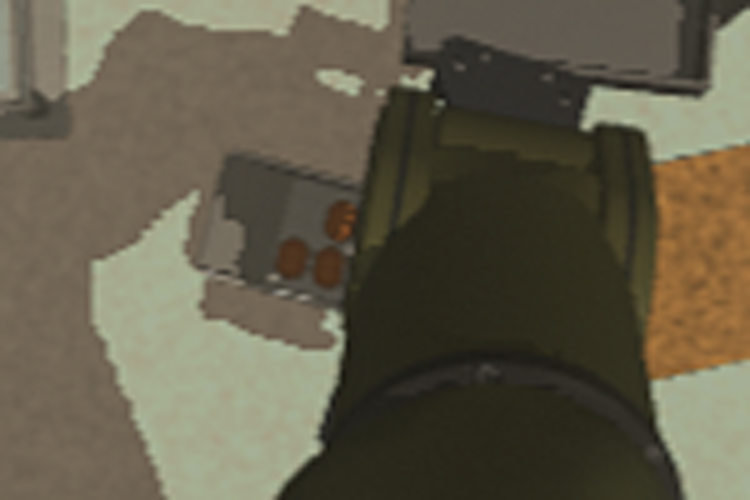

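View pics/g5.png

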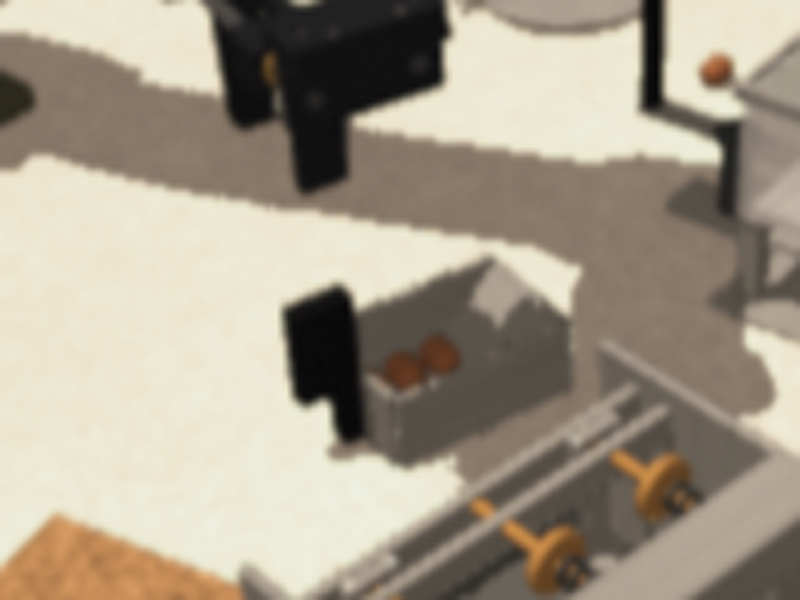

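```bash
python3 -m inch '1 50 1 0;1 90 1 0;1 120 1 0;1 137 1 0;1 137 1 0;1 137 1 0;1 137 1 0' ; python3 -m inch '0 0 0 0;0 0 0 0;0 0 0 0;0 0 0 0;0 0 0 0;0 0 0 0' -1 50
python3 - <<'E'
from h import *
to([.455,-.0245,.042],-19)
D=snap()
f=D["scene"]["frame"]; cv2.imwrite("pics/g6.png",cv2.resize(f[130:250,170:330],(800,600),interpolation=cv2.INTER_CUBIC)[:600,:,::-1])
E
```

```text
clock: 9.8
tool_pos: [0.4544, -0.0258, 0.0437]
eef_rot: [-0.697, 0.117, -0.119, 0.697]
contact_force: [0.7, -0.2, -0.0]
opening: 0.566
clock: 10.4
tool_pos: [0.4537, -0.0259, 0.0429]
eef_rot: [-0.697, 0.118, -0.118, 0.697]
contact_force: [0.6, -0.7, 2.7]
opening: 0.156
tcp [ 0.4537 -0.0259  0.0429] yaw -19.2 shift [0.7 0.9 1.7] clock 10.4 q [-0.06  0.88  0.02  2.21 -0.29  0.05 -0.09]
world yaw change 0.2 => spin about tool y -0.2
```

View pics/g6.png

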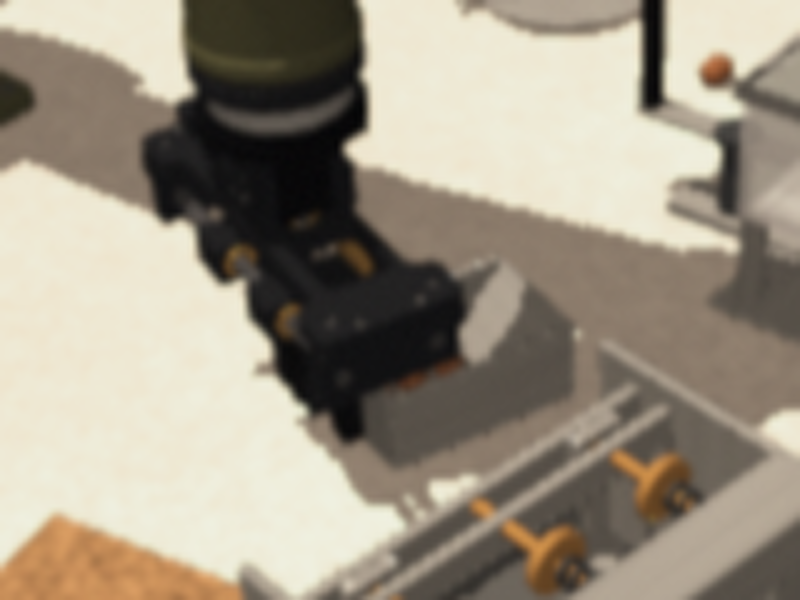

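```bash
python3 -m inch '0 -20 0 0;0 -40 0 0;0 -70 0 0;0 -100 0 0;0 -130 0 0;0 -160 0 0;0 -185 0 0;0 -195 0 0;0 -195 0 0'
python3 - <<'E'
from h import *
to([.6085,.2226,.245],2)
D=snap()
f=D["scene"]["frame"]; cv2.imwrite("pics/g7.png",cv2.resize(f[80:260,140:380],(800,600),interpolation=cv2.INTER_CUBIC)[:600,:,::-1])
E
```

```text
clock: 11.4
tool_pos: [0.454, -0.0258, 0.2383]
eef_rot: [-0.697, 0.117, -0.119, 0.697]
contact_force: [-1.2, 0.4, -1.9]
opening: 0.152
tcp [ 0.454  -0.0258  0.2383] yaw -19.2 shift [ 64.1  -6.4 285.5] clock 11.4 q [-0.2   0.5   0.24  2.08 -0.21  0.58 -0.15]
world yaw change 21.2 => spin about tool y -21.2
```

View pics/g7.png

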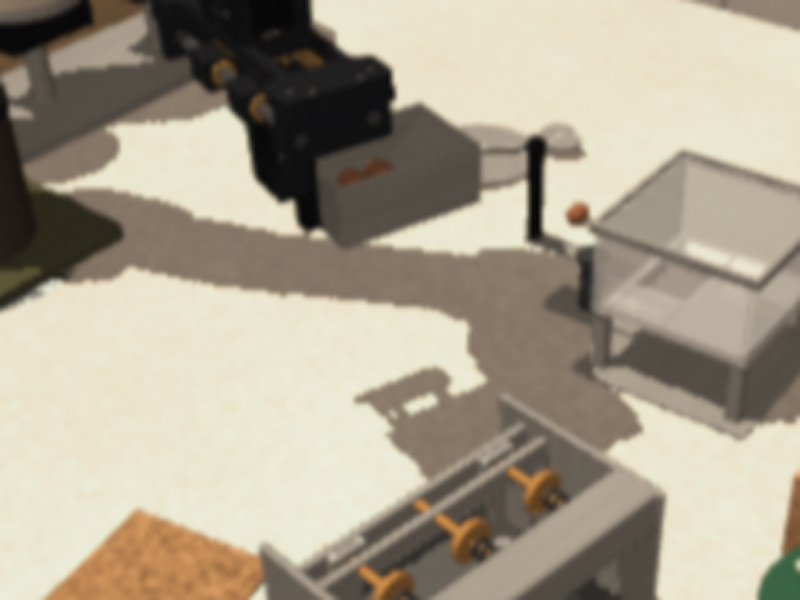

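```bash
python3 -m inch '6 0 26 -2;14 0 62 -5;22 0 98 -8;30 0 134 -11;38 0 170 -14;46 0 206 -17;54 0 240 -19;61 0 270 -21;64 0 285 -21;64 0 285 -21'
python3 - <<'E'
from h import *
to([.6085,.2226,.245],2)
D=snap("8")
f=D["scene"]["frame"]; cv2.imwrite("pics/g8.png",cv2.resize(f[40:220,240:480],(800,600),interpolation=cv2.INTER_CUBIC)[:600,:,::-1])
f=D["top"]["frame"]; cv2.imwrite("pics/g8t.png",cv2.resize(f[130:300,100:330],(800,592),interpolation=cv2.INTER_CUBIC)[:600,:,::-1])
E
```

```text
clock: 12.5
tool_pos: [0.6073, 0.2248, 0.2347]
eef_rot: [-0.707, -0.011, 0.013, 0.707]
contact_force: [-0.2, 0.4, -2.1]
opening: 0.157
tcp [0.6073 0.2248 0.2347] yaw 2.0 shift [  1.1 -10.3  -2.2] clock 12.5 q [-0.52  0.74  0.17  1.51 -0.15  0.91 -0.26]
world yaw change 0.0 => spin about tool y -0.0
```

View pics/g8.png

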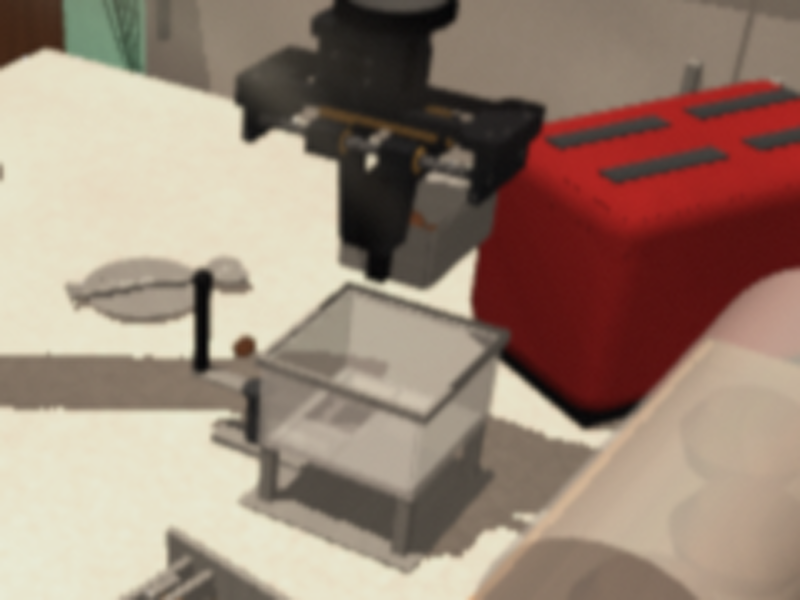

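View pics/g8t.png

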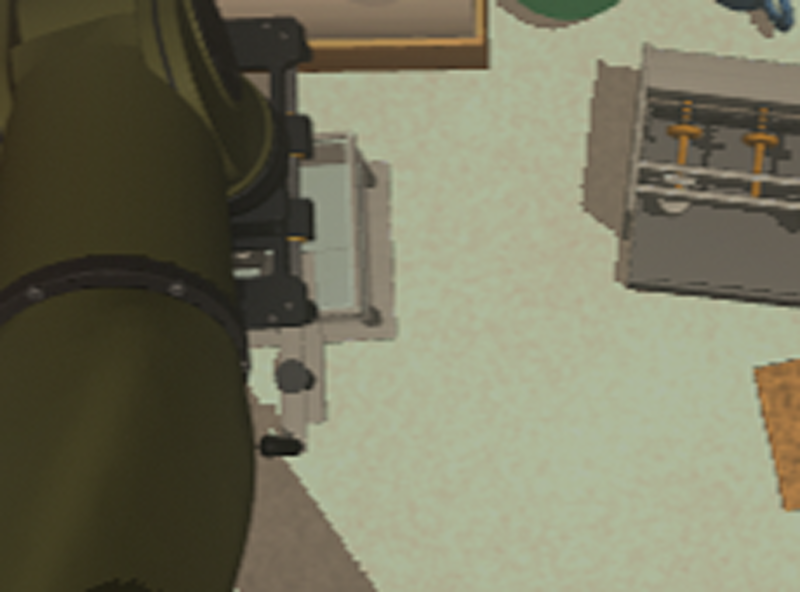

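```bash
python3 -m inch '0 0 0 0;0 0 0 0' -1 8; python3 -m inch '0 0 0 0;0 0 0 0;0 0 0 0' -1 4;  python3 - <<'E'
from h import *
D=snap("8")
f=D["scene"]["frame"]; cv2.imwrite("pics/g9.png",cv2.resize(f[40:220,240:480],(800,600),interpolation=cv2.INTER_CUBIC)[:600,:,::-1])
E
```

```text
clock: 12.8
tool_pos: [0.6076, 0.2204, 0.2375]
eef_rot: [0.707, 0.01, -0.011, -0.707]
contact_force: [0.4, 0.4, -1.4]
opening: 0.158
clock: 13.1
tool_pos: [0.6079, 0.222, 0.2379]
eef_rot: [-0.707, -0.011, 0.011, 0.707]
contact_force: [0.2, -0.0, -2.3]
opening: 0.159
```

View pics/g9.png

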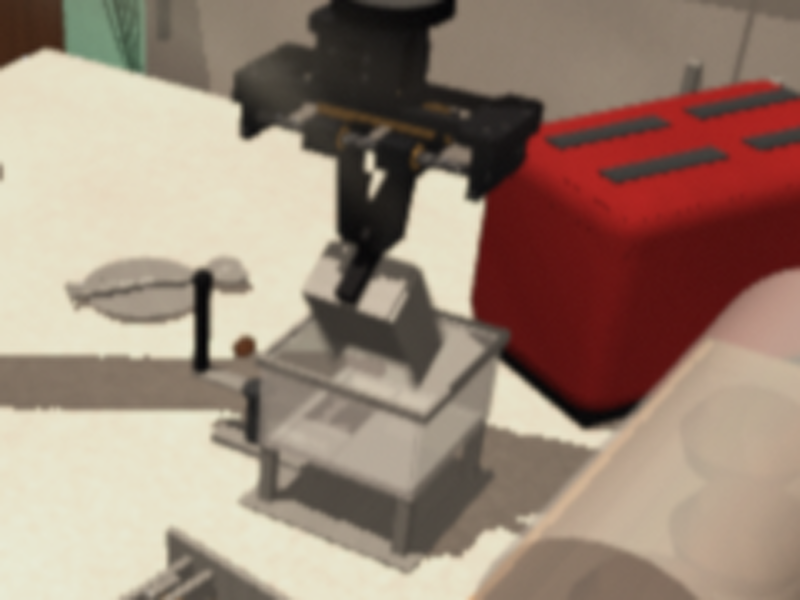

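```bash
python3 -m inch '0 10 0 0;0 20 0 0;0 30 0 0;0 35 0 0;0 35 0 0;0 35 0 0' -1 5;  python3 - <<'E'
from h import *
D=snap("8")
f=D["scene"]["frame"]; cv2.imwrite("pics/g10.png",cv2.resize(f[40:220,240:480],(800,600),interpolation=cv2.INTER_CUBIC)[:600,:,::-1])
E
```

```text
clock: 13.8
tool_pos: [0.608, 0.2218, 0.2025]
eef_rot: [0.707, 0.011, -0.011, -0.707]
contact_force: [-0.8, 0.4, -2.1]
opening: 0.157
```

View pics/g10.png

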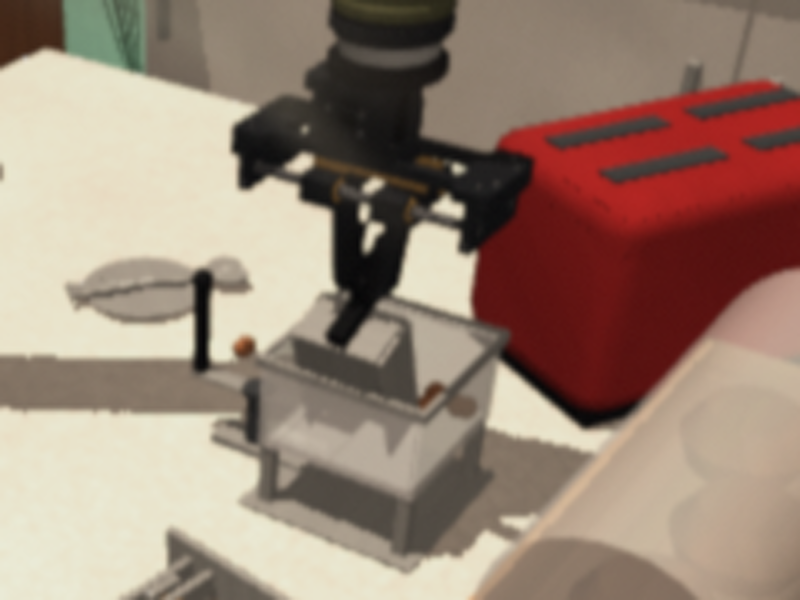

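```bash
python3 -m inch '0 0 10 0;0 0 20 0;0 0 30 0;0 0 40 0;0 0 50 0;0 0 55 0;0 0 55 0;0 0 55 0' -1 5;  python3 - <<'E'
from h import *
D=snap("8")
f=D["scene"]["frame"]; cv2.imwrite("pics/g11.png",cv2.resize(f[40:220,240:480],(800,600),interpolation=cv2.INTER_CUBIC)[:600,:,::-1])
f=D["top"]["frame"]; cv2.imwrite("pics/g11t.png",cv2.resize(f[130:300,100:330],(800,592),interpolation=cv2.INTER_CUBIC)[:600,:,::-1])
E
```

```text
clock: 14.7
tool_pos: [0.6064, 0.277, 0.2027]
eef_rot: [-0.707, -0.011, 0.011, 0.707]
contact_force: [-0.0, 0.2, 1.6]
opening: 0.156
```

View pics/g11.png

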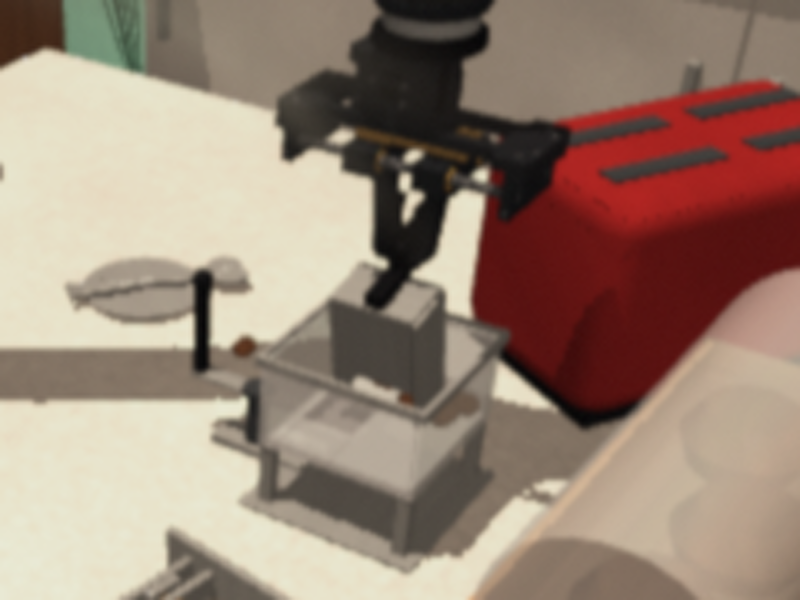

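View pics/g11t.png

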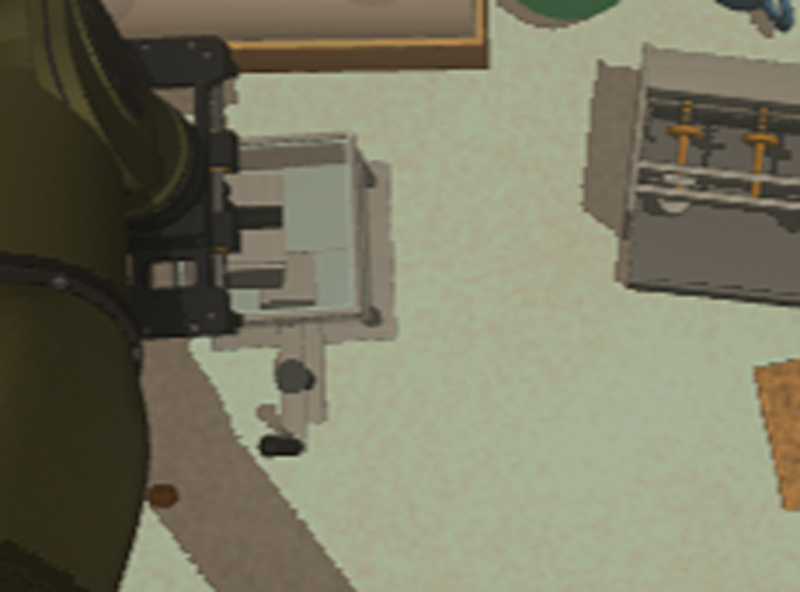

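```bash
python3 -m inch '0 0 0 0;0 0 0 0;0 -5 -8 0;0 -10 -20 0;0 -10 -10 0;0 -10 -25 0;0 -15 -15 0;0 -20 -25 0;0 -20 -15 0;0 -20 -25 0' -1 40; python3 -m inch '0 -30 0 0;0 -60 0 0;0 -90 0 0;0 -90 0 0'
python3 - <<'E'
from h import *
D=snap("8")
f=D["scene"]["frame"]; cv2.imwrite("pics/g12.png",cv2.resize(f[40:220,240:480],(800,600),interpolation=cv2.INTER_CUBIC)[:600,:,::-1])
f=D["top"]["frame"]; cv2.imwrite("pics/g12t.png",cv2.resize(f[130:300,100:330],(800,592),interpolation=cv2.INTER_CUBIC)[:600,:,::-1])
E
```

```text
clock: 15.8
tool_pos: [0.6064, 0.256, 0.2228]
eef_rot: [-0.706, -0.013, 0.012, 0.708]
contact_force: [0.3, 0.6, -1.3]
opening: 0.155
clock: 16.2
tool_pos: [0.6095, 0.2523, 0.3172]
eef_rot: [-0.706, -0.014, 0.008, 0.708]
contact_force: [0.1, 0.1, -0.8]
opening: 0.156
```

View pics/g12.png

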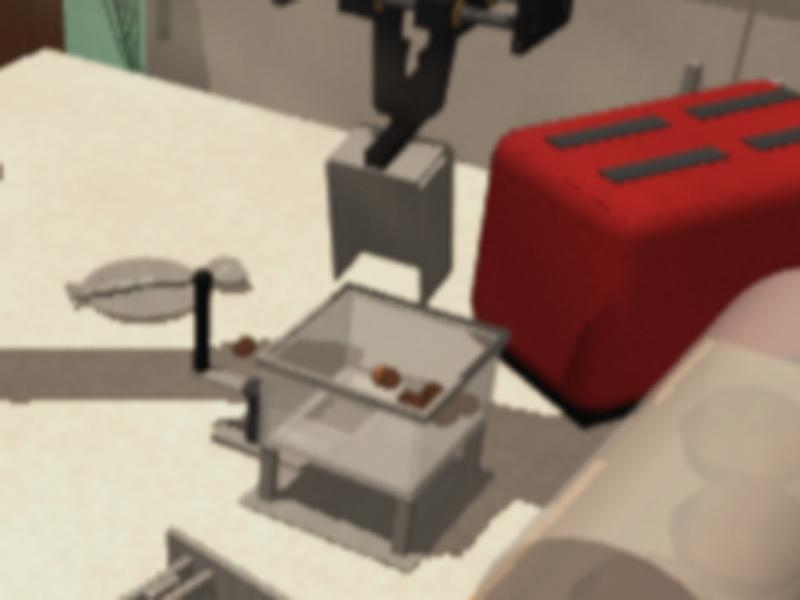

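View pics/g12t.png

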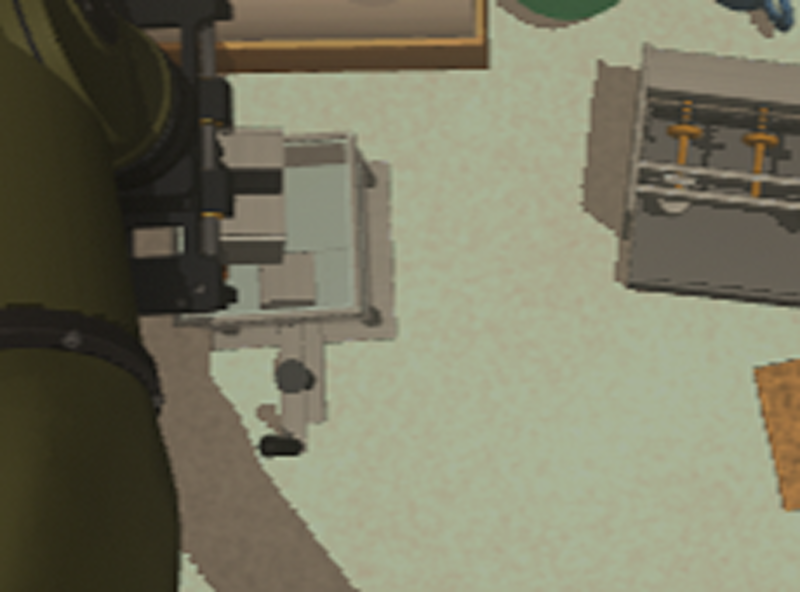

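```bash
python3 -m inch '0 0 0 0;0 0 0 0;0 0 0 0;0 0 0 0' -1 4;python3 -m inch '0 0 0 0;0 0 0 0' -1 40
python3 - <<'E'
from h import *
to([.4775,-.1705,.15],-45)
D=snap("8")
f=D["scene"]["frame"]; cv2.imwrite("pics/g12.png",cv2.resize(f[40:220,240:480],(800,600),interpolation=cv2.INTER_CUBIC)[:600,:,::-1])
E
```

```text
clock: 16.7
tool_pos: [0.6068, 0.252, 0.312]
eef_rot: [0.707, 0.01, -0.011, -0.707]
contact_force: [0.5, -0.1, -0.3]
opening: 0.161
clock: 16.9
tool_pos: [0.607, 0.2521, 0.3126]
eef_rot: [-0.707, -0.011, 0.011, 0.707]
contact_force: [1.1, 0.1, -1.2]
opening: 0.156
tcp [0.607  0.2521 0.3126] yaw 1.8 shift [-142.4  162.6 -418.4] clock 16.9 q [-0.57  0.68  0.2   1.39 -0.14  1.09 -0.31]
world yaw change -46.8 => spin about tool y 46.8
```

View pics/g12.png

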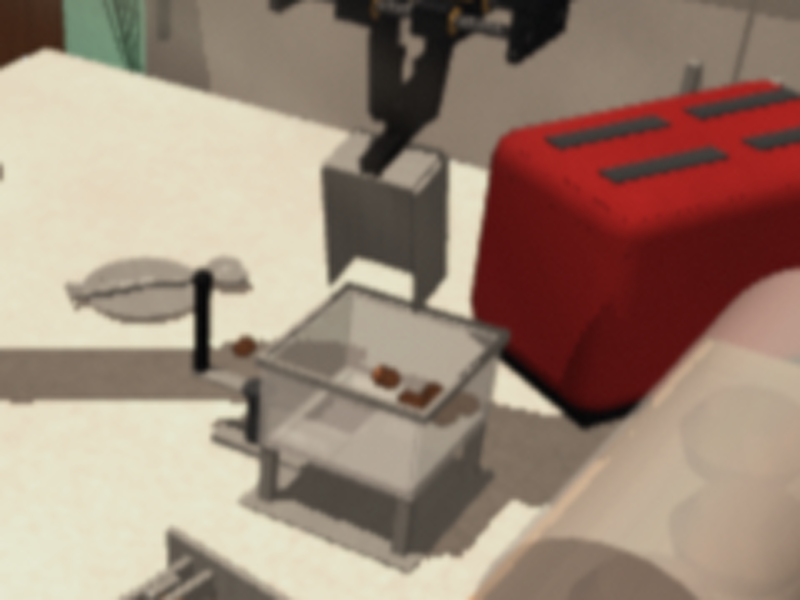

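```bash
python3 -m inch '0 30 0 0;0 60 0 0;0 90 0 0;0 90 0 0;0 90 -10 0;0 90 -20 0;0 90 -30 0;0 90 -40 0;0 90 -50 0;0 90 -60 0' -1 5;python3 -m inch '0 0 0 0;0 0 0 0' -1 40
python3 - <<'E'
from h import *
D=snap("8")
f=D["scene"]["frame"]; cv2.imwrite("pics/g13.png",cv2.resize(f[40:220,240:480],(800,600),interpolation=cv2.INTER_CUBIC)[:600,:,::-1])
E
```

```text
clock: 18.0
tool_pos: [0.6093, 0.1912, 0.2233]
eef_rot: [-0.707, -0.011, 0.01, 0.707]
contact_force: [-0.4, 1.0, -0.8]
opening: 0.156
clock: 18.2
tool_pos: [0.6088, 0.1918, 0.2227]
eef_rot: [0.707, 0.011, -0.011, -0.707]
contact_force: [-1.1, 0.1, -1.8]
opening: 0.153
```

View pics/g13.png

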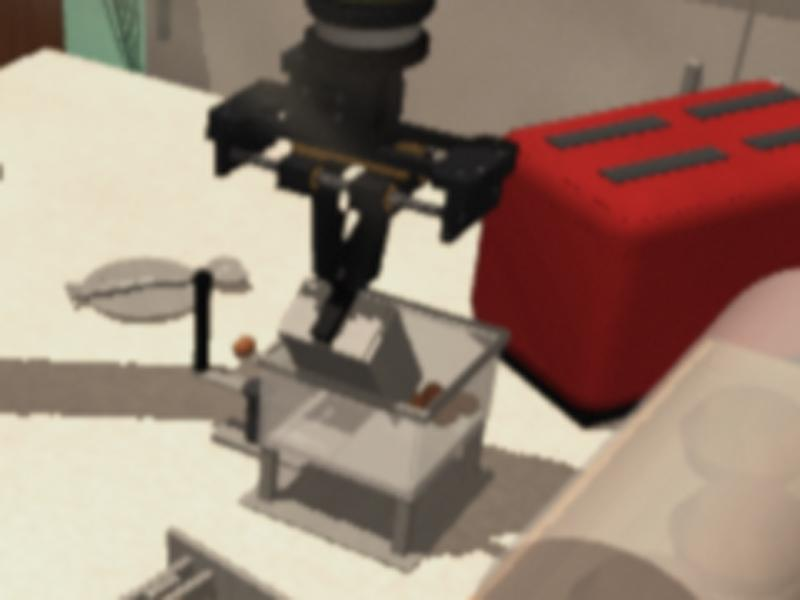

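```bash
python3 -m inch '0 0 -10 0;0 0 -20 0;0 0 -30 0;0 0 -38 0;0 0 -38 0' -1 5;python3 -m inch '0 0 0 0;0 0 0 0;0 -40 0 0;0 -70 0 0;0 -90 0 0;0 -90 0 0;0 -90 0 0' -1 40
python3 - <<'E'
from h import *
to([.4775,-.1705,.15],-45)
D=snap("8")
f=D["scene"]["frame"]; cv2.imwrite("pics/g13.png",cv2.resize(f[40:220,240:480],(800,600),interpolation=cv2.INTER_CUBIC)[:600,:,::-1])
f=D["top"]["frame"]; cv2.imwrite("pics/g13t.png",cv2.resize(f[130:300,100:330],(800,592),interpolation=cv2.INTER_CUBIC)[:600,:,::-1])
E
```

```text
clock: 18.8
tool_pos: [0.6103, 0.1514, 0.2229]
eef_rot: [0.708, 0.01, -0.01, -0.706]
contact_force: [1.1, -0.8, -0.8]
opening: 0.155
clock: 19.5
tool_pos: [0.6096, 0.1544, 0.3121]
eef_rot: [-0.707, -0.011, 0.011, 0.707]
contact_force: [0.1, -0.1, -2.3]
opening: 0.155
tcp [0.6096 0.1544 0.3121] yaw 1.8 shift [-142.1  162.1 -320.7] clock 19.5 q [-0.42  0.63  0.19  1.48 -0.13  1.04 -0.18]
world yaw change -46.8 => spin about tool y 46.8
```

View pics/g13.png

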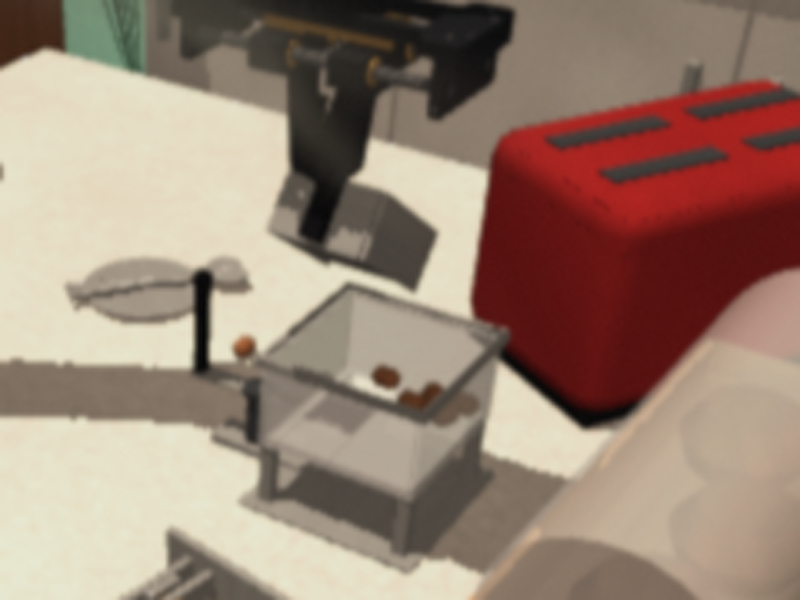

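View pics/g13t.png

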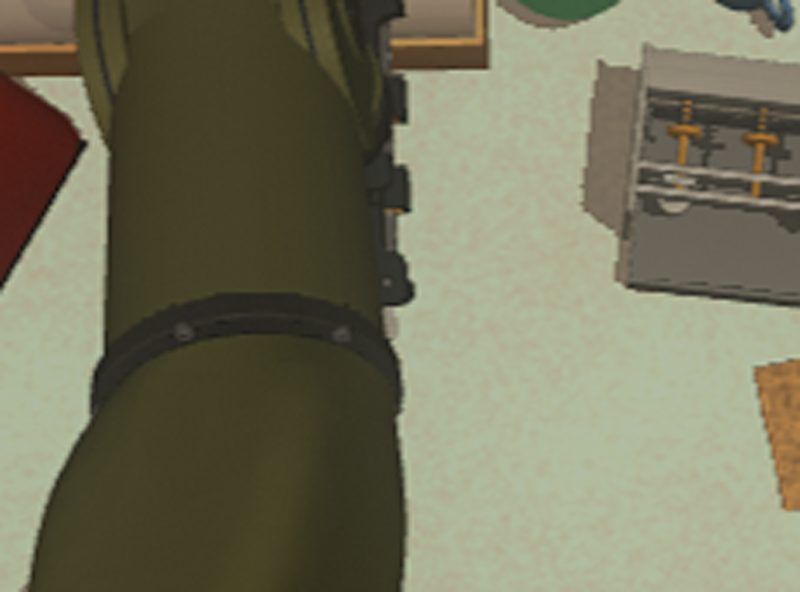

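```bash
python3 -m inch '-179 40 -357 47;-179 40 -357 47;-179 40 -357 47;-179 40 -357 47;-179 40 -357 47;-179 40 -357 47;-179 40 -357 47;-179 40 -357 47;-179 40 -357 47;-179 40 -357 47'
python3 - <<'E'
from h import *
to([.44,-.207,.125],-45)
E
```

```text
clock: 20.6
tool_pos: [0.4408, -0.2091, 0.2718]
eef_rot: [0.652, -0.274, 0.272, -0.652]
contact_force: [0.7, 1.0, -1.8]
opening: 0.157
tcp [ 0.4408 -0.2091  0.2718] yaw -45.5 shift [ -1.8 146.8   1.1] clock 20.6 q [ 0.1   0.5   0.38  1.95 -0.27  0.74 -0.15]
world yaw change 0.5 => spin about tool y -0.5
```

```bash
python3 -m inch '-1 40 0 0;-1 80 0 0;-1 115 0 0;-1 147 0 0;-1 147 0 0;-1 147 0 0'
python3 - <<'E'
from h import *
to([.44,-.207,.087],-45)
D=snap("8")
f=D["scene"]["frame"]; cv2.imwrite("pics/g14.png",cv2.resize(f[170:320,110:310],(800,600),interpolation=cv2.INTER_CUBIC)[:600,:,::-1])
E
```

```text
clock: 21.2
tool_pos: [0.4419, -0.2061, 0.1255]
eef_rot: [-0.653, 0.272, -0.271, 0.653]
contact_force: [0.2, -1.2, -0.4]
opening: 0.153
tcp [ 0.4419 -0.2061  0.1255] yaw -45.1 shift [-0.6 38.5 -1.9] clock 21.2 q [ 0.22  0.74  0.2   2.09 -0.4   0.35 -0.04]
world yaw change 0.1 => spin about tool y -0.1
```

View pics/g14.png

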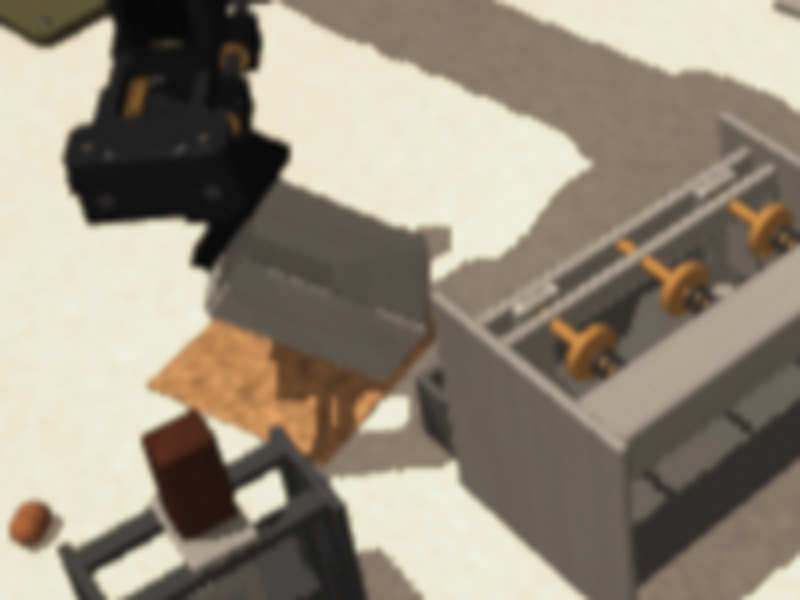

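```bash
python3 -m inch '0 20 0 0;0 36 0 0;0 43 -8 0;0 48 -15 0;0 53 -23 0;0 59 -29 0;0 65 -35 0;0 72 -41 0;0 80 -46 0;0 80 -46 0' -1 6
python3 - <<'E'
from h import *
to([.408,-.24,.046],-45)
D=snap("8")
f=D["scene"]["frame"]; cv2.imwrite("pics/g15.png",cv2.resize(f[170:320,110:310],(800,600),interpolation=cv2.INTER_CUBIC)[:600,:,::-1])
E
```

```text
clock: 22.3
tool_pos: [0.4077, -0.2409, 0.0449]
eef_rot: [0.653, -0.273, 0.272, -0.652]
contact_force: [-0.7, 0.1, -0.6]
opening: 0.155
tcp [ 0.4077 -0.2409  0.0449] yaw -45.4 shift [-0.4 -1.1  0.9] clock 22.3 q [ 0.4   0.88  0.06  2.15 -0.41  0.11  0.06]
world yaw change 0.4 => spin about tool y -0.4
```

View pics/g15.png

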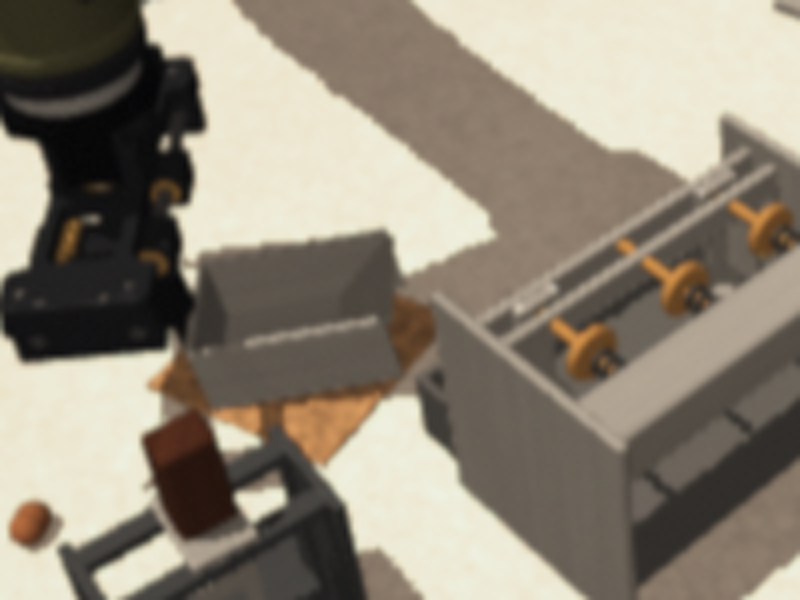

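```bash
python3 -m inch '0 0 0 0;0 0 0 0;0 0 0 0;0 0 0 0' 0.14; python3 -m inch '0 -40 0 0;0 -80 0 0;0 -120 0 0;0 -140 0 0;0 -140 0 0'
python3 - <<'E'
from h import *
to([.445,-.347,.1],-45)
D=snap("9")
f=D["scene"]["frame"]; cv2.imwrite("pics/g16.png",cv2.resize(f[170:320,80:280],(800,600),interpolation=cv2.INTER_CUBIC)[:600,:,::-1])
f=D["top"]["frame"]; cv2.imwrite("pics/g16t.png",cv2.resize(f[170:300,290:460],(800,612),interpolation=cv2.INTER_CUBIC)[:600,:,::-1])
for n in("cup_mid","cup_handle","nut6_center"):
  print(n,[(e["centre"],e["p"]) for c in D for e in r.tip_of(c,n)])
E
```

```text
clock: 22.8
tool_pos: [0.4089, -0.2397, 0.0458]
eef_rot: [-0.653, 0.272, -0.272, 0.653]
contact_force: [0.4, 1.1, 0.3]
opening: 0.498
clock: 23.3
tool_pos: [0.4101, -0.2406, 0.1883]
eef_rot: [0.653, -0.27, 0.274, -0.653]
contact_force: [0.2, -0.0, 0.1]
opening: 0.571
tcp [ 0.4101 -0.2406  0.1883] yaw -45.2 shift [ 99.6  88.7 -50.3] clock 23.3 q [ 0.26  0.61  0.27  2.09 -0.34  0.48  0.  ]
world yaw change 0.2 => spin about tool y -0.2
cup_mid [([248.4, 187.9], 0.62), ([244.9, 339.0], 0.56), ([182.9, 314.5], 0.23)]
cup_handle [([238.7, 149.3], 0.97), ([264.5, 360.8], 0.64)]
nut6_center [([301.0, 119.0], 0.61), ([257.0, 177.4], 0.44)]
```

View pics/g16.png

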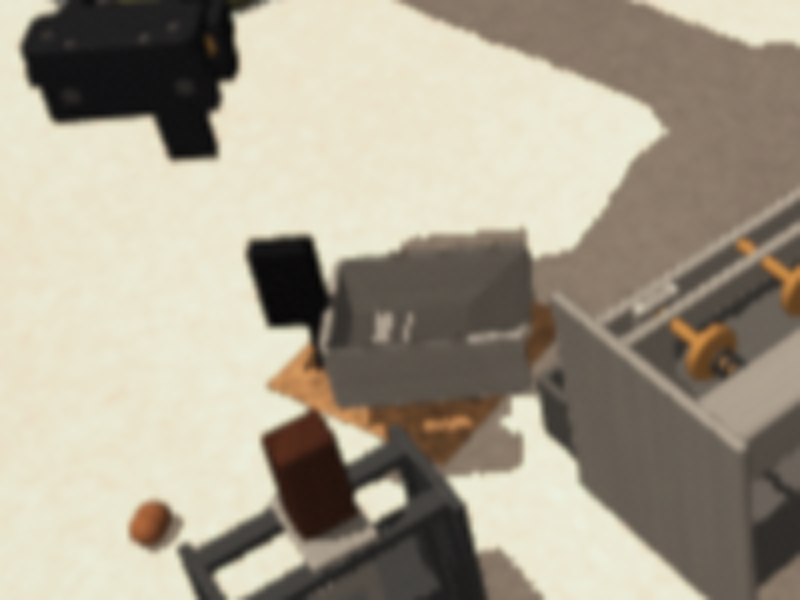

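View pics/g16t.png

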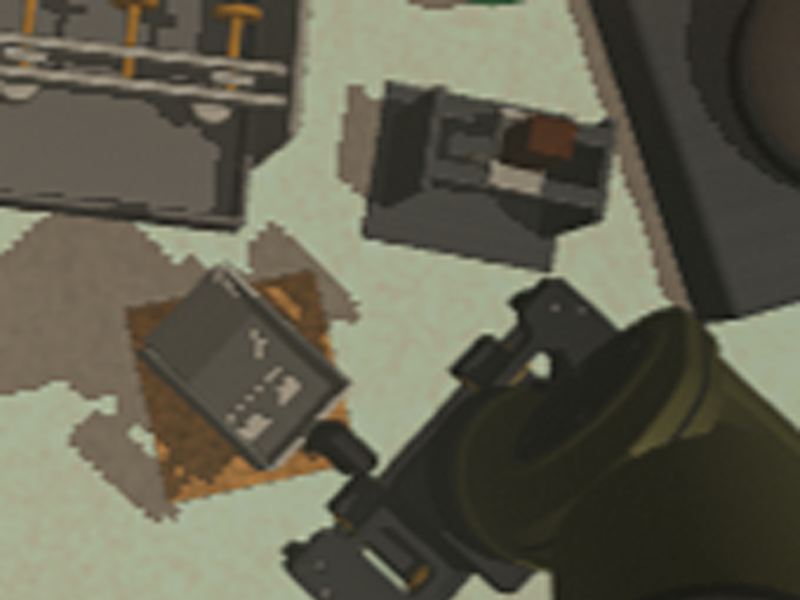

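Run:
```python
from h import *
d=r.snapshot("scene"); print(onz(d,(301,119),.009),onz(d,(170+523/4,80+150/4),.009), onz(d,(238.7,149.3),.074))
to([.445,-.347,.12],60)
```

```text
[ 0.45008944 -0.34801931  0.009     ] [ 0.4472186  -0.34947879  0.009     ] [ 0.42074837 -0.2339942   0.074     ]
tcp [ 0.4083 -0.2398  0.185 ] yaw -45.3 shift [102.1  64.8 -49.4] clock 23.75 q [ 0.27  0.62  0.27  2.09 -0.34  0.48  0.  ]
world yaw change -74.7 => spin about tool y 74.7
```

```bash
python3 -m inch '104 0 -49 75;104 0 -49 75;104 0 -49 75;104 65 -49 75;104 65 -49 75;104 65 -49 75;104 65 -49 75;104 65 -49 75;104 65 -49 75;104 65 -49 75' 0.0
python3 - <<'E'
from h import *
to([.4465,-.348,.012],60)
D=snap("9")
f=D["scene"]["frame"]; cv2.imwrite("pics/g17.png",cv2.resize(f[230:350,60:220],(800,600),interpolation=cv2.INTER_CUBIC)[:600,:,::-1])
E
```

```text
clock: 24.75
tool_pos: [0.4469, -0.348, 0.12]
eef_rot: [-0.353, 0.613, -0.613, 0.352]
contact_force: [1.0, 0.3, 0.3]
opening: 0.498
tcp [ 0.4469 -0.348   0.12  ] yaw -120.2 shift [  0.2 108.   -0.2] clock 24.75 q [ 0.26  0.88  0.57  1.87 -0.78  0.63 -0.77]
world yaw change 0.2 => spin about tool y -0.2
```

View pics/g17.png

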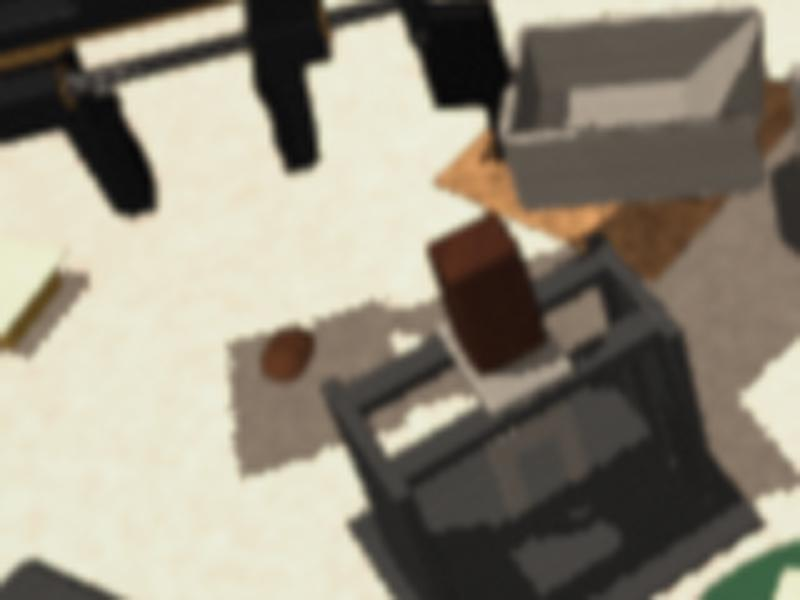

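```bash
python3 -m inch '0 40 0 0;0 75 0 0;0 98 0 0;0 108 0 0;0 108 0 0;0 108 0 0'; python3 -m inch '0 0 0 0;0 0 0 0;0 0 0 0;0 0 0 0;0 0 0 0' -1 20;python3 -m inch '0 -40 0 0;0 -80 0 0;0 -130 0 0;0 -180 0 0;0 -220 0 0;0 -220 0 0'
python3 - <<'E'
from h import *
to([.615,.24,.235],0)
D=snap("9")
f=D["scene"]["frame"]; cv2.imwrite("pics/g17.png",cv2.resize(f[150:330,40:280],(800,600),interpolation=cv2.INTER_CUBIC)[:600,:,::-1])
E
```

```text
clock: 25.45
tool_pos: [0.4474, -0.3489, 0.0135]
eef_rot: [0.352, -0.613, 0.614, -0.353]
contact_force: [-0.4, -0.6, 0.6]
opening: 0.501
clock: 25.95
tool_pos: [0.4475, -0.3484, 0.0131]
eef_rot: [0.352, -0.613, 0.613, -0.352]
contact_force: [0.8, 0.4, 3.9]
opening: 0.219
clock: 26.55
tool_pos: [0.4487, -0.3509, 0.2379]
eef_rot: [0.351, -0.61, 0.617, -0.353]
contact_force: [-0.4, 0.2, -0.4]
opening: 0.221
tcp [ 0.4487 -0.3509  0.2379] yaw -120.3 shift [-5.942e+02  1.000e-01 -1.542e+02] clock 26.55 q [ 0.18  0.73  0.73  1.78 -0.63  0.86 -0.9 ]
world yaw change -59.7 => spin about tool y 59.7
```

View pics/g17.png

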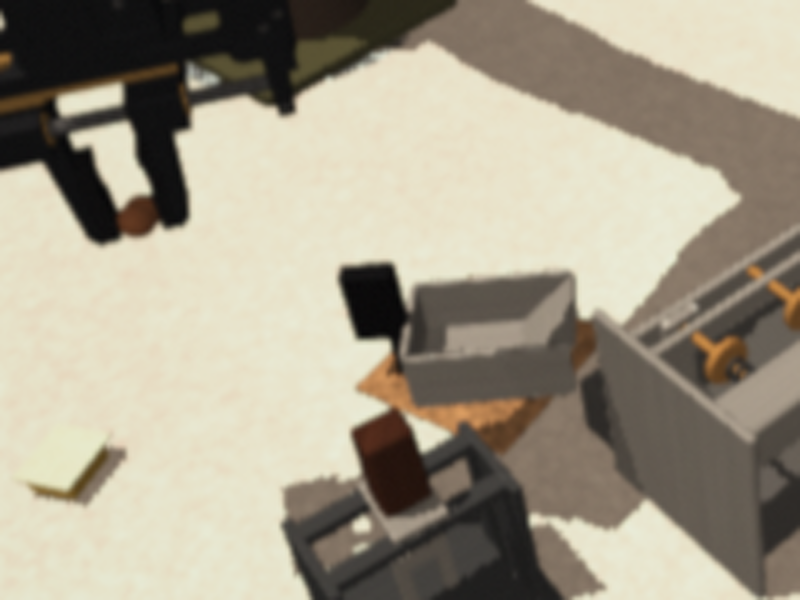

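```bash
python3 -m inch '-470 0 -122 -30;-470 0 -122 -30;-470 0 -122 -30;-470 0 -122 -30;-470 0 -122 -30;-470 0 -122 -30;-470 0 -122 -30;-470 0 -122 -30;-470 0 -122 -30;-470 0 -122 -30'
python3 - <<'E'
from h import *
to([.605,.245,.235],90)
E
```

```text
clock: 27.65
tool_pos: [0.5774, 0.1239, 0.2301]
eef_rot: [-0.501, 0.501, -0.499, 0.499]
contact_force: [0.3, -0.9, -0.1]
opening: 0.221
tcp [0.5774 0.1239 0.2301] yaw -90.0 shift [-121.1   -4.9   27.5] clock 27.65 q [-0.65  0.76  0.68  1.71 -0.59  0.89 -1.29]
world yaw change 0.0 => spin about tool y -0.0
```

```bash
python3 -m inch '-45 -5 10 0;-90 -5 20 0;-121 -5 27 0;-121 -5 27 0;-121 40 27 0;-121 80 27 0;-121 103 27 0;-121 103 27 0;-121 103 27 0'; python3 -m inch '0 0 0 0;0 0 0 0;0 0 0 0' -0.2; python3 -m inch '0 -40 0 0;0 -80 0 0;0 -110 0 0;0 -110 0 0'
python3 - <<'E'
from h import *
to([.4145,.366,.12],90)
D=snap("9")
f=D["scene"]["frame"]; cv2.imwrite("pics/g18.png",cv2.resize(f[40:220,240:480],(800,600),interpolation=cv2.INTER_CUBIC)[:600,:,::-1])
f=D["top"]["frame"]; cv2.imwrite("pics/g18t.png",cv2.resize(f[130:300,100:330],(800,592),interpolation=cv2.INTER_CUBIC)[:600,:,::-1])
E
```

```text
clock: 28.55
tool_pos: [0.6056, 0.239, 0.1291]
eef_rot: [-0.499, 0.501, -0.501, 0.498]
contact_force: [-0.3, 0.4, -0.2]
opening: 0.215
clock: 28.85
tool_pos: [0.6066, 0.2403, 0.131]
eef_rot: [0.498, -0.501, 0.501, -0.5]
contact_force: [-0.7, 0.6, -0.1]
opening: 0.4
clock: 29.25
tool_pos: [0.609, 0.24, 0.2454]
eef_rot: [0.496, -0.499, 0.503, -0.502]
contact_force: [0.1, -0.4, -0.1]
opening: 0.4
tcp [0.609  0.24   0.2454] yaw -90.2 shift [-124.8  123.8 -196.3] clock 29.25 q [-0.79  0.83  0.71  1.51 -0.6   1.02 -1.5 ]
world yaw change 0.2 => spin about tool y -0.2
```

View pics/g18.png

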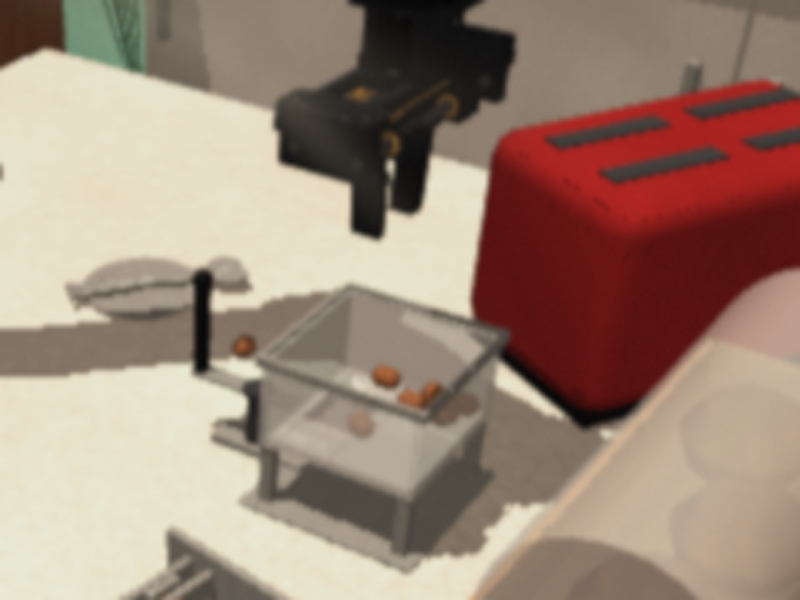

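View pics/g18t.png

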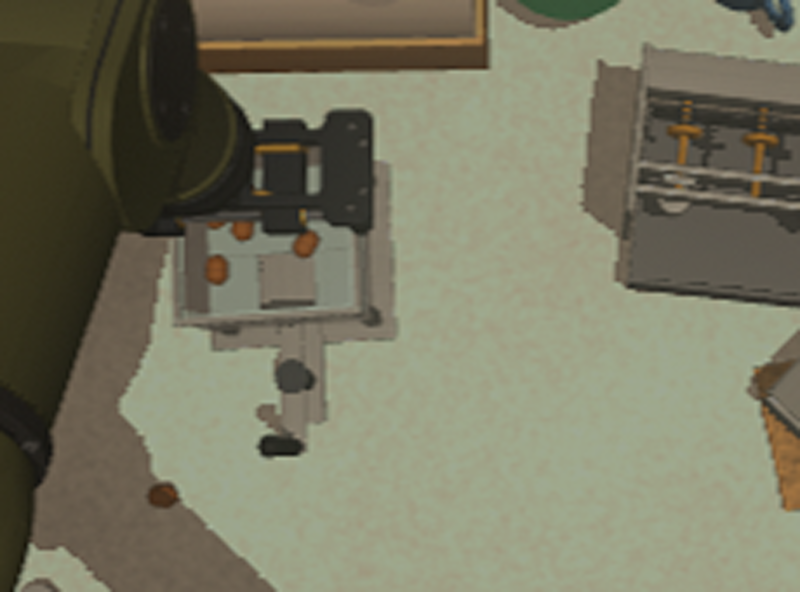

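```bash
python3 - <<'E'
from h import *
d=r.snapshot("scene");print(onz(d,(143.8,312.9),.009));d=r.snapshot("top");print(onz(d,(272.3,146.9),.009))
E
python3 -m inch '-40 0 -60 -40;-125 50 -196 -60;-125 100 -196 -90;-125 124 -196 -90;-125 124 -196 -90;-125 124 -196 -90;-125 124 -196 -90;-125 124 -196 -90;-125 124 -196 -90;-125 124 -196 -90' 0; python3 -m inch '0 0 0 -20;0 0 0 -20;0 0 0 -20'
python3 - <<'E'
from h import *
to([.4145,.366,.012],0)
E
```

```text
[0.41597795 0.36341934 0.009     ]
[0.41368354 0.36632363 0.009     ]
clock: 30.45
tool_pos: [0.4096, 0.3654, 0.1145]
eef_rot: [0.707, -0.025, 0.024, -0.706]
contact_force: [-0.6, 0.4, 0.0]
opening: 0.501
clock: 30.75
tool_pos: [0.4097, 0.3654, 0.1146]
eef_rot: [0.701, 0.097, -0.099, -0.7]
contact_force: [-0.1, 0.1, 0.0]
opening: 0.501
tcp [0.4097 0.3654 0.1146] yaw 15.9 shift [  5.  102.6  -0.6] clock 30.75 q [-0.88  0.79  0.11  1.91 -0.18  0.45 -0.36]
world yaw change -15.9 => spin about tool y 15.9
```

```bash
python3 -m inch '4 40 0 0;4 75 0 0;4 95 0 0;4 102 0 0;4 102 0 0;4 102 0 0'; python3 -m inch '0 0 0 0;0 0 0 0;0 0 0 0;0 0 0 0;0 0 0 0' -1 20;python3 -m inch '0 -40 0 0;0 -80 0 0;0 -130 0 0;0 -180 0 0;0 -220 0 0;0 -220 0 0'
python3 - <<'E'
from h import *
to([.605,.255,.235],0)
D=snap("9")
f=D["scene"]["frame"]; cv2.imwrite("pics/g19.png",cv2.resize(f[40:220,240:480],(800,600),interpolation=cv2.INTER_CUBIC)[:600,:,::-1])
E
```

```text
clock: 31.35
tool_pos: [0.4146, 0.3672, 0.0142]
eef_rot: [-0.7, -0.097, 0.096, 0.701]
contact_force: [0.1, -0.7, -0.5]
opening: 0.504
clock: 31.85
tool_pos: [0.4146, 0.3673, 0.0142]
eef_rot: [-0.7, -0.097, 0.096, 0.701]
contact_force: [0.7, 0.4, 3.6]
opening: 0.208
clock: 32.45
tool_pos: [0.417, 0.369, 0.2392]
eef_rot: [-0.698, -0.1, 0.093, 0.703]
contact_force: [0.5, -0.7, -0.0]
opening: 0.21
tcp [0.417  0.369  0.2392] yaw 15.7 shift [ 150.1    4.8 -160.6] clock 32.45 q [-0.91  0.61  0.18  1.81 -0.15  0.73 -0.38]
world yaw change -15.7 => spin about tool y 15.7
```

View pics/g19.png

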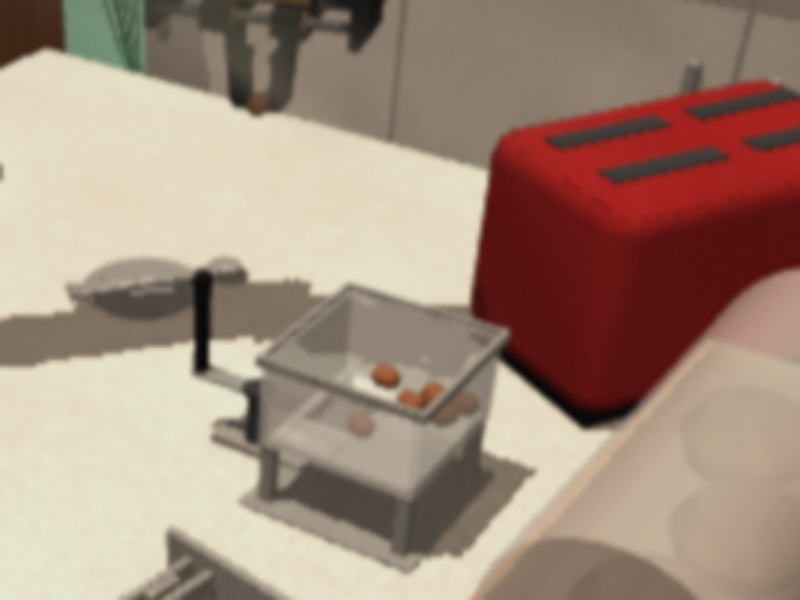

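```bash
python3 -m inch '40 0 -40 16;75 0 -80 16;110 0 -118 16;150 0 -160 16;150 0 -160 16;150 0 -160 16;150 40 -160 16;150 80 -160 16;150 112 -160 16;150 112 -160 16'; python3 -m inch '0 0 0 0;0 0 0 0';python3 -m inch '0 0 0 0;0 0 0 0;0 0 0 0' -0.2; python3 -m inch '0 -40 0 0;0 -80 0 0;0 -110 -50 0;0 -110 -100 0;0 -110 -150 0;0 -110 -200 0'
python3 - <<'E'
from h import *
to([.605,.255,.235],0)
D=snap("9")
f=D["scene"]["frame"]; cv2.imwrite("pics/g20.png",cv2.resize(f[40:220,240:480],(800,600),interpolation=cv2.INTER_CUBIC)[:600,:,::-1])
f=D["top"]["frame"]; cv2.imwrite("pics/g20t.png",cv2.resize(f[150:270,110:270],(800,600),interpolation=cv2.INTER_CUBIC)[:600,:,::-1])
E
```

```text
clock: 33.55
tool_pos: [0.596, 0.2538, 0.1157]
eef_rot: [0.708, -0.006, -0.004, -0.706]
contact_force: [0.4, 0.1, -0.7]
opening: 0.209
clock: 33.75
tool_pos: [0.6027, 0.2545, 0.1233]
eef_rot: [-0.707, 0.001, -0.002, 0.708]
contact_force: [0.7, -0.5, 0.2]
opening: 0.206
clock: 34.05
tool_pos: [0.6025, 0.2538, 0.1227]
eef_rot: [-0.707, 0.001, -0.002, 0.707]
contact_force: [-0.2, 0.9, -0.2]
opening: 0.395
clock: 34.65
tool_pos: [0.6011, 0.0591, 0.2327]
eef_rot: [-0.707, 0.001, -0.002, 0.707]
contact_force: [-0.0, -0.4, 0.0]
opening: 0.402
tcp [0.6011 0.0591 0.2327] yaw -0.3 shift [  2.9  -2.2 195.9] clock 34.65 q [-0.29  0.68  0.2   1.66 -0.17  0.81 -0.02]
world yaw change 0.3 => spin about tool y -0.3
```

View pics/g20.png

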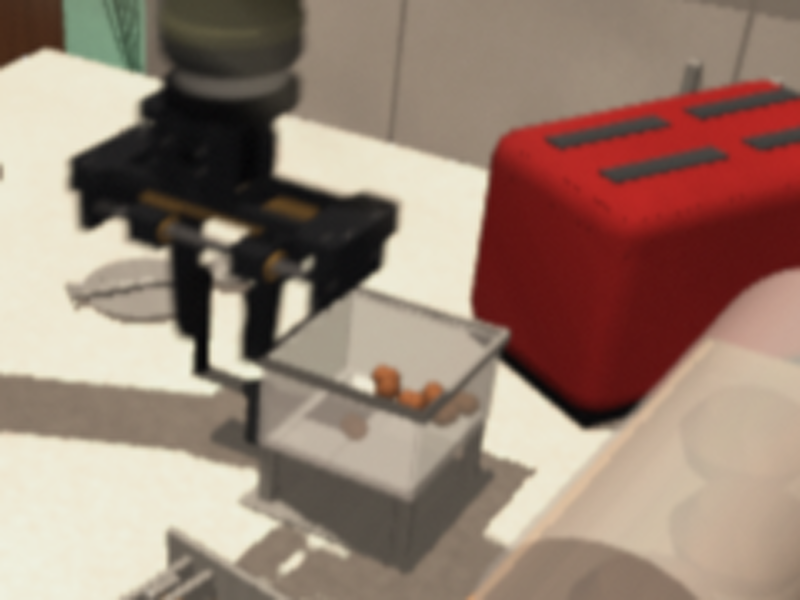

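View pics/g20t.png

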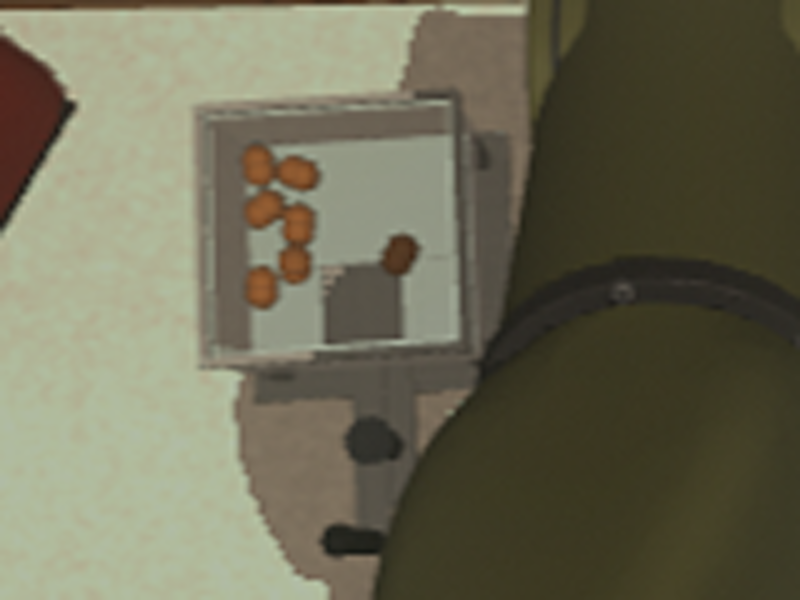

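Run:
```python
from h import *
D=snap()
a=(180+188/10,360+47.5); b=(120+382/2.4,100+132/2.4)
print(onz(D["scene"],b,.157),onz(D["top"],a,.157),tri([D["top"],D["scene"]],[a,b]))
for c in D:
  for n in("tool_grip","stand"):
    print(c,n,[(np.round(e["centre"],1),round(e["p"],2)) for e in r.tip_of(c,n)])
f=D["scene"]["frame"]; cv2.imwrite("pics/t1.png",cv2.resize(f[260:370,110:230],(720,660)[:2],interpolation=cv2.INTER_CUBIC)[:600,:,::-1])
f=D["top"]["frame"]; cv2.imwrite("pics/t1t.png",cv2.resize(f[175:235,355:435],(800,600),interpolation=cv2.INTER_CUBIC)[:600,:,::-1])
to([.585,-.331,.23],-11)
```

```text
[ 0.58774724 -0.33168208  0.157     ] [ 0.5830163  -0.33143961  0.157     ] (array([ 0.58424235, -0.33137078,  0.15408608]), [np.float64(0.0013395901227317428), np.float64(0.0013395901227316793)])
scene tool_grip [(array([287.9, 156.4]), 0.66)]
scene stand [(array([333.4, 169.4]), 0.63), (array([390. , 229.7]), 0.43)]
top tool_grip [(array([197. , 404.2]), 0.72)]
top stand [(array([206. , 389.8]), 0.66)]
tcp [0.601  0.0631 0.2316] yaw -0.1 shift [ -15.2    1.1 -394.2] clock 35.05 q [-0.29  0.69  0.2   1.66 -0.18  0.81 -0.02]
world yaw change -10.9 => spin about tool y 10.9
```

View pics/t1.png

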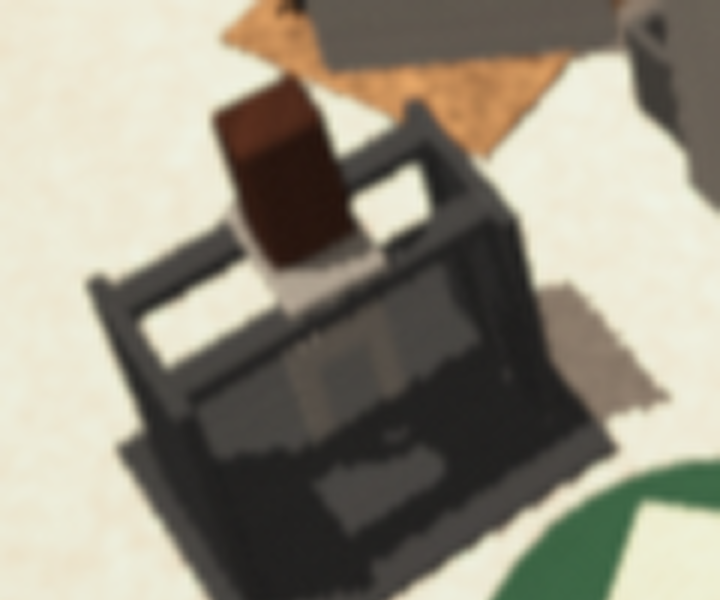

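View pics/t1t.png

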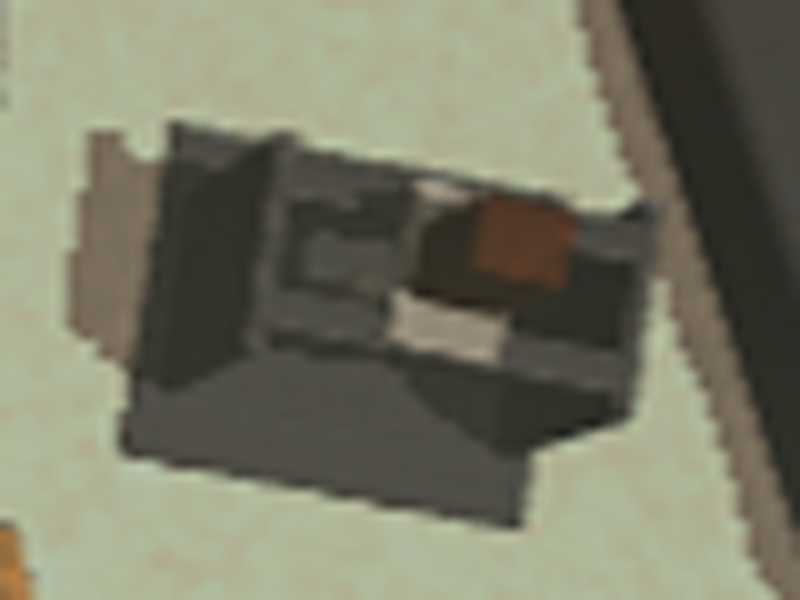

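```bash
python3 -m inch '-15 0 -394 11;-15 0 -394 11;-15 0 -394 11;-15 0 -394 11;-15 0 -394 11;-15 0 -394 11;-15 0 -394 11;-15 0 -394 11;-15 0 -394 11;-15 0 -394 11' 0.2
python3 - <<'E'
from h import *
to([.585,-.331,.122],-11)
D=snap()
f=D["scene"]["frame"]; cv2.imwrite("pics/t2.png",cv2.resize(f[200:350,70:270],(800,600),interpolation=cv2.INTER_CUBIC)[:600,:,::-1])
E
```

```text
clock: 36.05
tool_pos: [0.5842, -0.333, 0.2312]
eef_rot: [-0.703, 0.07, -0.07, 0.704]
contact_force: [-0.9, 0.9, -0.2]
opening: 0.6
tcp [ 0.5842 -0.333   0.2312] yaw -11.3 shift [  0.4 109.2   2. ] clock 36.05 q [ 0.35  0.78  0.2   1.44 -0.18  0.94  0.4 ]
world yaw change 0.3 => spin about tool y -0.3
```

View pics/t2.png

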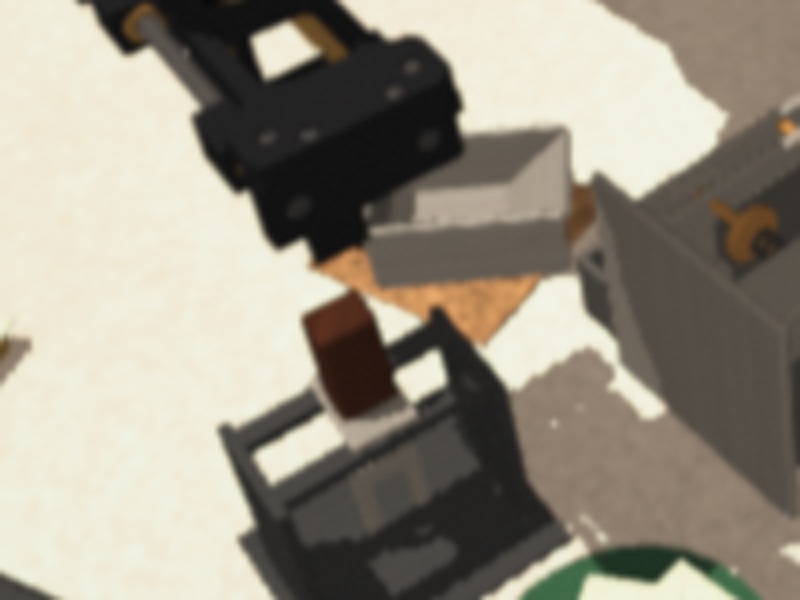

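```bash
python3 -m inch '0 40 1 0;0 75 1 0;0 100 1 0;0 109 1 0;0 109 1 0;0 109 1 0'; python3 -m inch '0 0 0 0;0 0 0 0;0 0 0 0;0 0 0 0;0 0 0 0;0 0 0 0' -1 40
python3 - <<'E'
from h import *
to([.585,-.331,.122],-11)
D=snap()
f=D["scene"]["frame"]; cv2.imwrite("pics/t3.png",cv2.resize(f[200:350,70:270],(800,600),interpolation=cv2.INTER_CUBIC)[:600,:,::-1])
E
```

```text
clock: 36.75
tool_pos: [0.5855, -0.3316, 0.124]
eef_rot: [0.704, -0.068, 0.07, -0.704]
contact_force: [-0.3, -0.0, -0.2]
opening: 0.604
clock: 37.35
tool_pos: [0.5842, -0.3322, 0.1231]
eef_rot: [0.704, -0.07, 0.07, -0.704]
contact_force: [-0.2, 1.0, 4.1]
opening: 0.246
tcp [ 0.5842 -0.3322  0.1231] yaw -11.3 shift [0.6 1.1 1.4] clock 37.35 q [ 0.36  0.91  0.17  1.52 -0.2   0.73  0.42]
world yaw change 0.3 => spin about tool y -0.3
```

View pics/t3.png

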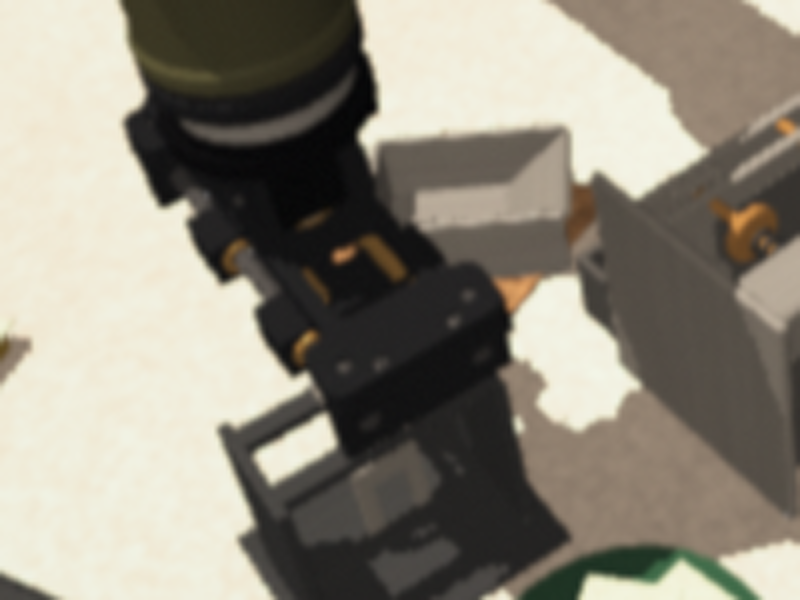

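```bash
python3 -m inch '0 -15 0 0;0 -35 0 0;0 -60 0 0;0 -90 0 0;0 -120 0 0;0 -145 0 0;0 -155 0 0;0 -155 0 0;0 -155 0 0'
python3 - <<'E'
from h import *
to([.585,-.331,.122],-11)
D=snap("t4")
f=D["scene"]["frame"]; cv2.imwrite("pics/t4.png",cv2.resize(f[150:330,70:310],(800,600),interpolation=cv2.INTER_CUBIC)[:600,:,::-1])
f=D["top"]["frame"]; cv2.imwrite("pics/t4t.png",cv2.resize(f[140:220,270:360],(810,600)[:2],interpolation=cv2.INTER_CUBIC)[:600,:,::-1])
for c in D:
  for n in("rack","bar"):
    print(c,n,[(np.round(e["centre"],1),round(e["p"],2)) for e in r.tip_of(c,n)])
E
```

```text
clock: 38.35
tool_pos: [0.5836, -0.3315, 0.2764]
eef_rot: [-0.703, 0.07, -0.069, 0.704]
contact_force: [-0.6, 0.0, -2.3]
opening: 0.246
tcp [ 0.5836 -0.3315  0.2764] yaw -11.3 shift [  1.6 154.4   0.6] clock 38.35 q [ 0.34  0.73  0.21  1.39 -0.17  1.04  0.39]
world yaw change 0.3 => spin about tool y -0.3
scene rack [(array([272.8, 267.5]), 0.95), (array([157.6, 356.7]), 0.63)]
scene bar [(array([230., 269.]), 0.57), (array([187.9, 350.4]), 0.57), (array([219. , 288.9]), 0.43), (array([246.5, 248.1]), 0.42), (array([391.8, 230.6]), 0.18)]
top rack [(array([192.4, 312.7]), 0.61), (array([187.1, 169.3]), 0.5)]
top bar [(array([187.3, 335.4]), 0.54), (array([186.1, 319.1]), 0.53), (array([183.6, 294.6]), 0.53)]
```

View pics/t4.png

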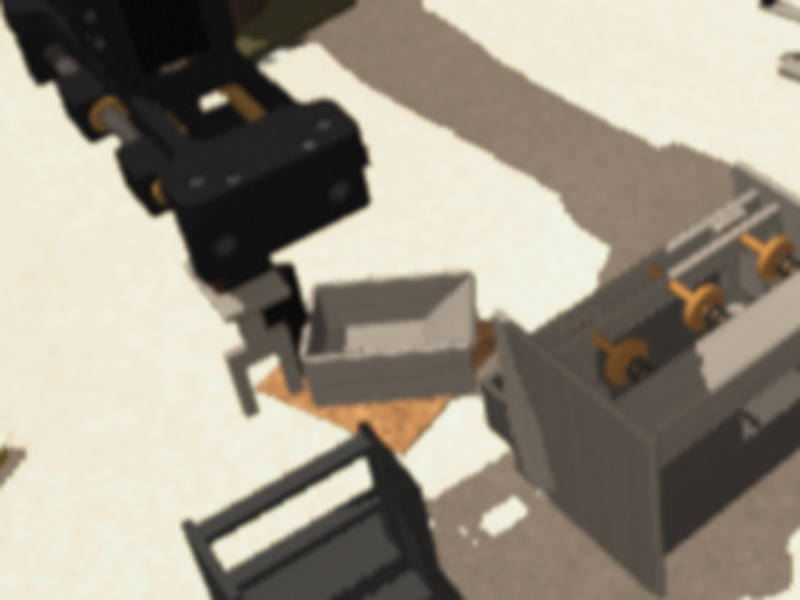

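View pics/topt4.png

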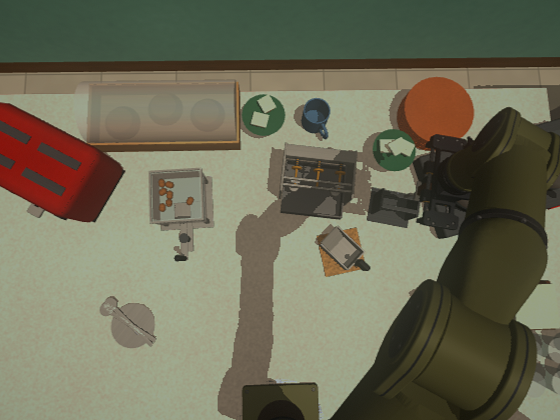

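Run:
```python
from h import *
D=snap()
T=[(565,260),(390,238),(215,220)];S=[(376,330),(434,292),(487,257)]
print("cam",-np.array(D["top"]["R"]).T@D["top"]["t"],-np.array(D["scene"]["R"]).T@D["scene"]["t"])
P=[]
for t,s in zip(T,S):
    a=(140+(t[1]+.5)/8-.5,270+(t[0]+.5)/8-.5);b=(120+(s[1]+.5)/2.4-.5,100+(s[0]+.5)/2.4-.5)
    x,e=tri([D["top"],D["scene"]],[a,b]);P.append(x);print(np.round(x,4),np.round(e,4),np.round(onz(D["top"],a,.122),4),np.round(onz(D["scene"],b,.12),4))
# scene zoom of rack at hi mag
f=D["scene"]["frame"]; cv2.imwrite("pics/k.png",cv2.resize(f[200:300,210:345],(810,600),interpolation=cv2.INTER_CUBIC)[:,:,::-1])
```

```text
cam [0.43108336 0.02319724 1.13390183] [ 1.02942756 -0.55263084  0.67585419]
[ 0.663  -0.1707  0.1221] [0.0013 0.0013] [ 0.6639 -0.1698  0.122 ] [ 0.6607 -0.1703  0.12  ]
[ 0.6719 -0.1126  0.1219] [0.0009 0.0009] [ 0.6725 -0.112   0.122 ] [ 0.67   -0.1118  0.12  ]
[ 0.6798 -0.0546  0.121 ] [0.0003 0.0003] [ 0.6798 -0.0543  0.122 ] [ 0.679  -0.0539  0.12  ]
```

View pics/k.png

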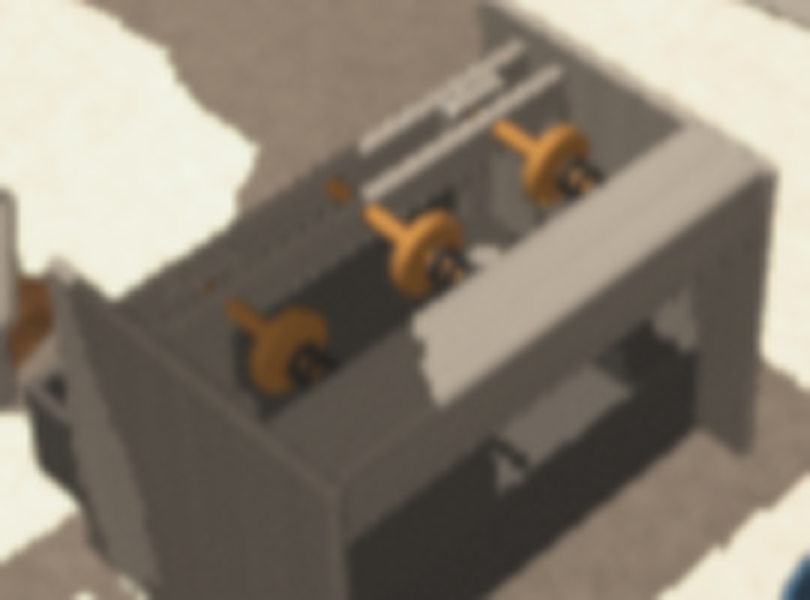

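Run:
```python
from h import *
to([.6516,-.1691,.265],-8.2)
```

```text
tcp [ 0.5841 -0.332   0.2772] yaw -11.3 shift [ 34.3  12.2 173. ] clock 38.75 q [ 0.34  0.73  0.22  1.38 -0.17  1.04  0.39]
world yaw change 3.1 => spin about tool y -3.1
```

```bash
python3 -m inch '8 0 40 -3;17 0 85 -3;26 0 130 -3;34 0 165 -3;34 10 173 -3;34 12 173 -3;34 12 173 -3;34 12 173 -3;34 12 173 -3'
python3 - <<'E'
from h import *
to([.6516,-.1691,.2],-8.2)
D=snap("t5")
f=D["scene"]["frame"]; cv2.imwrite("pics/t5.png",cv2.resize(f[180:300,200:360],(800,600),interpolation=cv2.INTER_CUBIC)[:600,:,::-1])
E
```

```text
clock: 39.65
tool_pos: [0.6509, -0.1714, 0.2661]
eef_rot: [0.706, -0.052, 0.052, -0.705]
contact_force: [0.1, 0.0, -1.2]
opening: 0.248
tcp [ 0.6509 -0.1714  0.2661] yaw -8.5 shift [ 0.3 66.1  2.5] clock 39.65 q [ 0.08  0.75  0.22  1.39 -0.17  1.02  0.18]
world yaw change 0.3 => spin about tool y -0.3
```

View pics/t5.png

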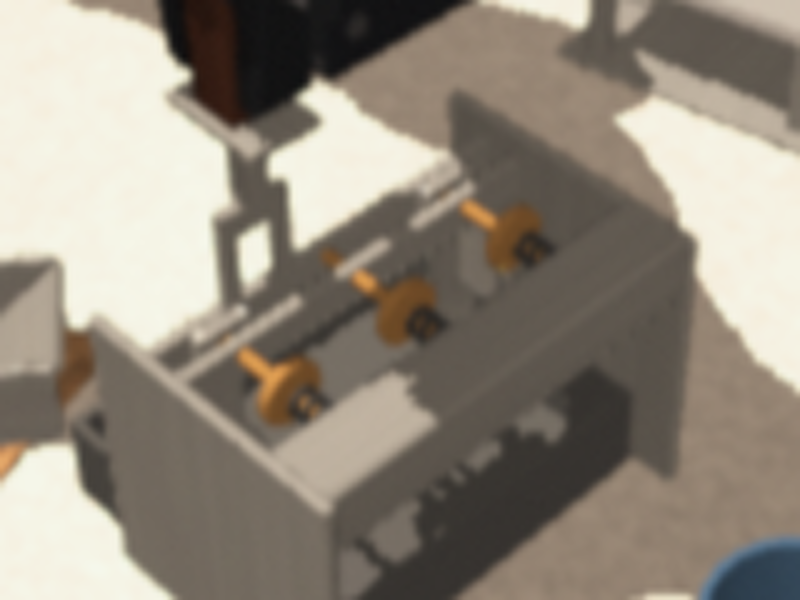

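Run:
```python
from h import *
d=r.snapshot("scene");s=r.get_state();p=np.array(s["tool_pos"]);v=np.array([.1426,.9898,0])
for z in(.165,.195): print(z,proj(d,[p[0],p[1],z]),[proj(d,np.array([p[0],p[1],z])+v*k) for k in(-.015,.015)])
print("meas tips px", (180+300/5,200+232/5),(180+275/5,200+285/5))
```

```text
0.165 (np.float64(236.87027533945638), np.float64(251.02704685037813)) [(np.float64(241.07445950368762), np.float64(244.41167728930353)), (np.float64(232.75388579742904), np.float64(257.504269782127))]
0.195 (np.float64(224.09747316576093), np.float64(249.98131096179054)) [(np.float64(228.27431974521286), np.float64(243.1774427681834)), (np.float64(220.01013468744142), np.float64(256.6393750635354))]
meas tips px (240.0, 246.4) (235.0, 257.0)
```

```bash
python3 -m inch '0 20 2 0;0 40 2 0;0 55 2 0;0 65 2 0;0 65 2 0;0 65 2 0'
python3 - <<'E'
from h import *
to([.6516,-.1691,.2],-8.2)
D=snap("t5")
f=D["scene"]["frame"]; cv2.imwrite("pics/t6.png",cv2.resize(f[180:300,200:360],(800,600),interpolation=cv2.INTER_CUBIC)[:600,:,::-1])
E
```

```text
clock: 40.4
tool_pos: [0.6521, -0.1674, 0.2012]
eef_rot: [0.705, -0.051, 0.052, -0.705]
contact_force: [0.2, 0.4, -1.3]
opening: 0.247
tcp [ 0.6521 -0.1674  0.2012] yaw -8.3 shift [-0.2  1.2 -1.7] clock 40.4 q [ 0.08  0.81  0.2   1.46 -0.19  0.88  0.19]
world yaw change 0.1 => spin about tool y -0.1
```

View pics/t6.png

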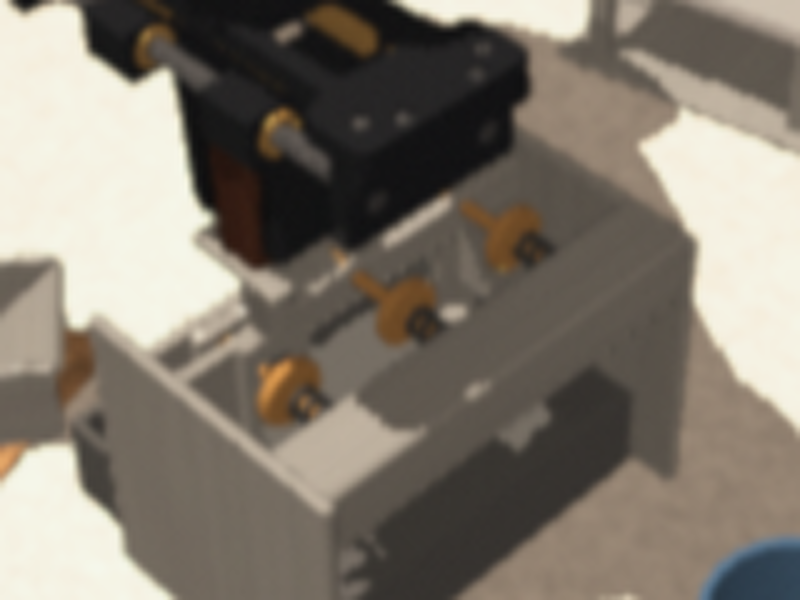

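```bash
python3 -m inch '4 0 -1 0;8 0 -1 0;12 0 -1 0;16 0 -1 0;20 0 -1 0;23 0 -1 0;25 0 -1 0;25 0 -1 0;25 0 -1 0'
python3 - <<'E'
from h import *
to([.6516,-.1691,.2],-8.2)
D=snap("t5")
f=D["scene"]["frame"]; cv2.imwrite("pics/t7.png",cv2.resize(f[180:300,200:360],(800,600),interpolation=cv2.INTER_CUBIC)[:600,:,::-1])
E
```

```text
clock: 41.4
tool_pos: [0.6759, -0.1717, 0.2005]
eef_rot: [-0.705, 0.052, -0.051, 0.705]
contact_force: [-2.7, -0.0, -1.0]
opening: 0.251
tcp [ 0.6759 -0.1717  0.2005] yaw -8.3 shift [-24.4   0.5  -1. ] clock 41.4 q [ 0.09  0.85  0.2   1.38 -0.19  0.94  0.19]
world yaw change 0.1 => spin about tool y -0.1
```

View pics/t7.png

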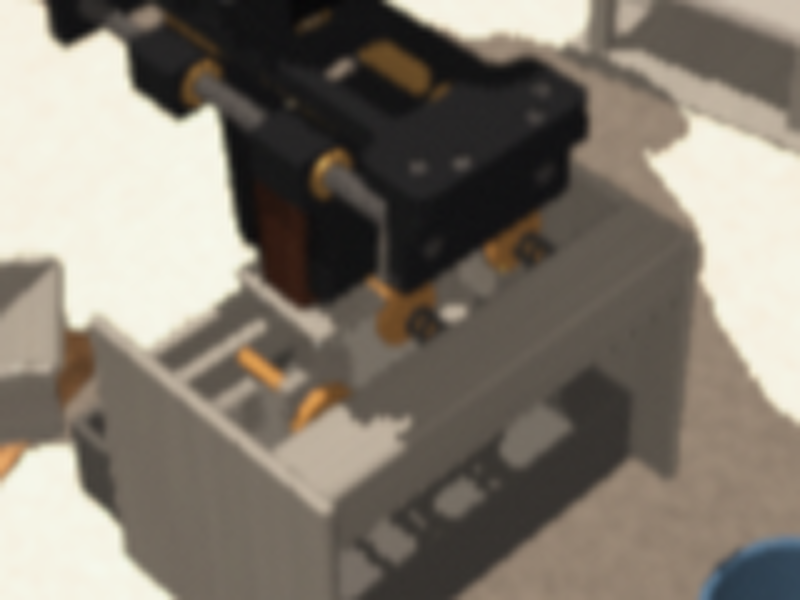

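```bash
python3 -m inch '2 0 0 0;4 0 0 0;5 0 0 0;5 0 0 0;5 0 0 0;5 0 0 0'; python3 -m inch '-6 0 0 0;-12 0 0 0;-18 0 0 0;-25 0 0 0;-30 0 0 0;-30 0 0 0;-30 -20 0 0;-30 -50 0 0;-30 -66 0 0;-30 -66 0 0';python3 - <<'E'
from h import *
to([.6605,-.111,.265],-8.2)
D=snap("t5")
f=D["scene"]["frame"]; cv2.imwrite("pics/t8.png",cv2.resize(f[180:300,200:360],(800,600),interpolation=cv2.INTER_CUBIC)[:600,:,::-1])
E
```

```text
clock: 42.1
tool_pos: [0.6785, -0.1723, 0.1999]
eef_rot: [-0.705, 0.054, -0.049, 0.705]
contact_force: [-8.1, 0.4, 1.0]
opening: 0.244
clock: 43.1
tool_pos: [0.6541, -0.1688, 0.27]
eef_rot: [0.706, -0.048, 0.054, -0.705]
contact_force: [-0.3, -0.0, -1.2]
opening: 0.248
tcp [ 0.6541 -0.1688  0.27  ] yaw -8.3 shift [-2.   4.9 58.1] clock 43.1 q [ 0.08  0.74  0.22  1.39 -0.17  1.02  0.18]
world yaw change 0.1 => spin about tool y -0.1
```

View pics/t8.png

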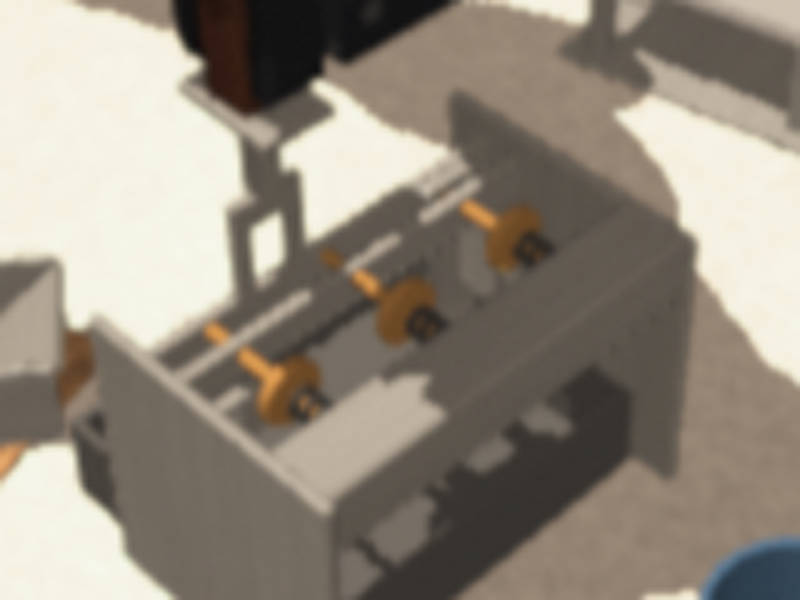

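```bash
python3 -m inch '-2 0 40 0;-3 0 80 0;-3 0 115 0;-3 0 116 0;-3 0 116 0'
python3 - <<'E'
from h import *
to([.6684,-.0530,.2],-8.2)
E
```

```text
clock: 43.7
tool_pos: [0.6649, -0.0514, 0.2651]
eef_rot: [-0.705, 0.051, -0.049, 0.705]
contact_force: [0.2, -1.5, -1.8]
opening: 0.245
tcp [ 0.6649 -0.0514  0.2651] yaw -8.1 shift [ 3.9 65.1 -1.1] clock 43.7 q [-0.11  0.74  0.23  1.41 -0.18  1.01  0.02]
world yaw change -0.1 => spin about tool y 0.1
```

```bash
python3 -m inch '2 20 -1 0;2 40 -1 0;2 55 -1 0;2 65 -1 0;2 65 -1 0;2 65 -1 0'
python3 - <<'E'
from h import *
to([.6684,-.0530,.2],-8.2)
D=snap("t5")
f=D["scene"]["frame"]; cv2.imwrite("pics/t9.png",cv2.resize(f[150:285,200:380],(800,600),interpolation=cv2.INTER_CUBIC)[:600,:,::-1])
E
```

```text
clock: 44.3
tool_pos: [0.6673, -0.0552, 0.2019]
eef_rot: [0.705, -0.051, 0.052, -0.705]
contact_force: [-0.2, 0.8, -1.6]
opening: 0.246
tcp [ 0.6673 -0.0552  0.2019] yaw -8.4 shift [0.7 1.9 2.3] clock 44.3 q [-0.09  0.81  0.21  1.48 -0.2   0.88  0.03]
world yaw change 0.2 => spin about tool y -0.2
```

View pics/t9.png

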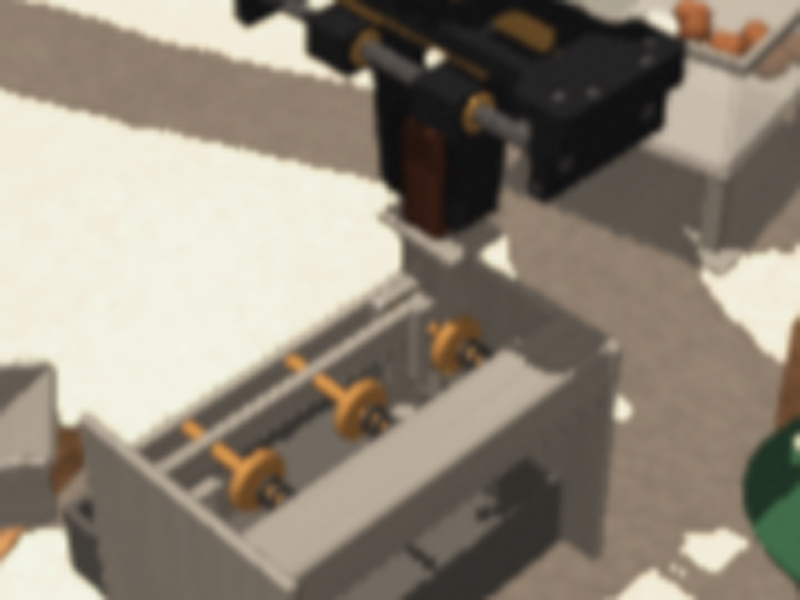

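```bash
python3 -m inch '4 0 1 0;8 0 1 0;12 0 1 0;16 0 1 0;20 0 1 0;24 0 1 0;27 0 1 0;29 0 1 0;29 0 1 0;29 0 1 0'; python3 -m inch '0 0 0 0;0 0 0 0'
python3 - <<'E'
from h import *
D=snap("t5")
f=D["scene"]["frame"]; cv2.imwrite("pics/t10.png",cv2.resize(f[150:285,200:380],(800,600),interpolation=cv2.INTER_CUBIC)[:600,:,::-1])
E
```

```text
clock: 45.4
tool_pos: [0.694, -0.0569, 0.2008]
eef_rot: [-0.705, 0.053, -0.049, 0.705]
contact_force: [-6.1, 1.6, -0.3]
opening: 0.246
clock: 45.6
tool_pos: [0.6939, -0.0569, 0.2008]
eef_rot: [-0.705, 0.053, -0.049, 0.705]
contact_force: [-6.1, 0.5, 0.7]
opening: 0.247
```

View pics/t10.png

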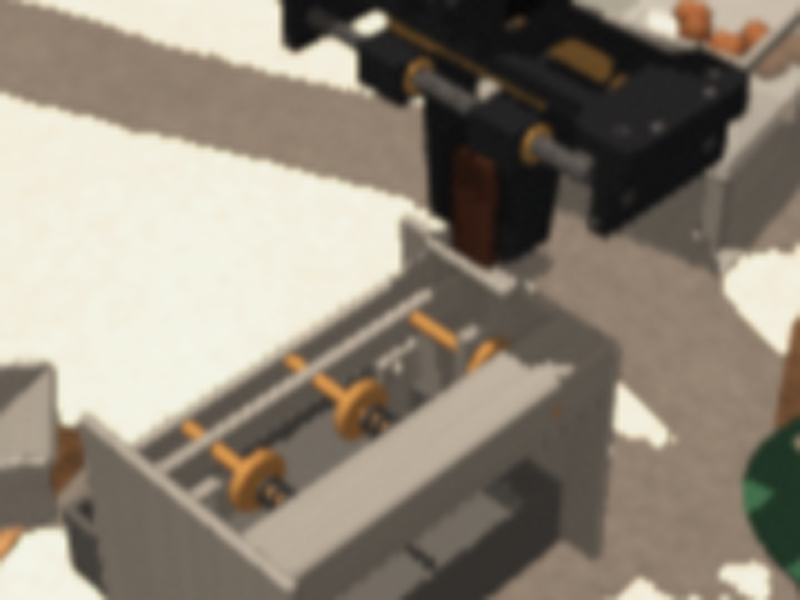

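```bash
python3 -m inch '-8 0 0 0;-16 0 0 0;-24 0 0 0;-29 0 0 0;-29 0 0 0;-29 -30 0 0;-29 -60 0 0;-29 -76 0 0;-29 -76 0 0'
python3 - <<'E'
from h import *
to([.585,-.332,.277],-11.3)
E
```

```text
clock: 46.6
tool_pos: [0.6699, -0.0538, 0.2811]
eef_rot: [0.705, -0.048, 0.054, -0.705]
contact_force: [0.3, -0.1, -1.7]
opening: 0.244
tcp [ 0.6699 -0.0538  0.2811] yaw -8.3 shift [ -43.8    3.6 -287.5] clock 46.6 q [-0.11  0.73  0.23  1.39 -0.18  1.04  0.02]
world yaw change -3.0 => spin about tool y 3.0
```

```bash
python3 -m inch '-8 0 -45 3;-15 0 -90 3;-22 0 -135 3;-29 0 -180 3;-36 0 -225 3;-42 0 -265 3;-44 3 -287 3;-44 3 -287 3;-44 3 -287 3;-44 3 -287 3'
python3 - <<'E'
from h import *
to([.5846,-.332,.277],-11.3)
D=snap("t11")
f=D["scene"]["frame"]; cv2.imwrite("pics/t11.png",cv2.resize(f[190:340,70:270],(800,600),interpolation=cv2.INTER_CUBIC)[:600,:,::-1])
f=D["top"]["frame"]; cv2.imwrite("pics/t11t.png",cv2.resize(f[140:220,270:360],(675,600),interpolation=cv2.INTER_CUBIC)[:600,:,::-1])
E
```

```text
clock: 47.6
tool_pos: [0.5834, -0.3286, 0.274]
eef_rot: [-0.703, 0.069, -0.069, 0.704]
contact_force: [1.4, 0.5, -2.1]
opening: 0.249
tcp [ 0.5834 -0.3286  0.274 ] yaw -11.2 shift [ 1.9 -3.  -3.1] clock 47.6 q [ 0.34  0.73  0.21  1.4  -0.17  1.03  0.39]
world yaw change -0.1 => spin about tool y 0.1
```

View pics/t11.png

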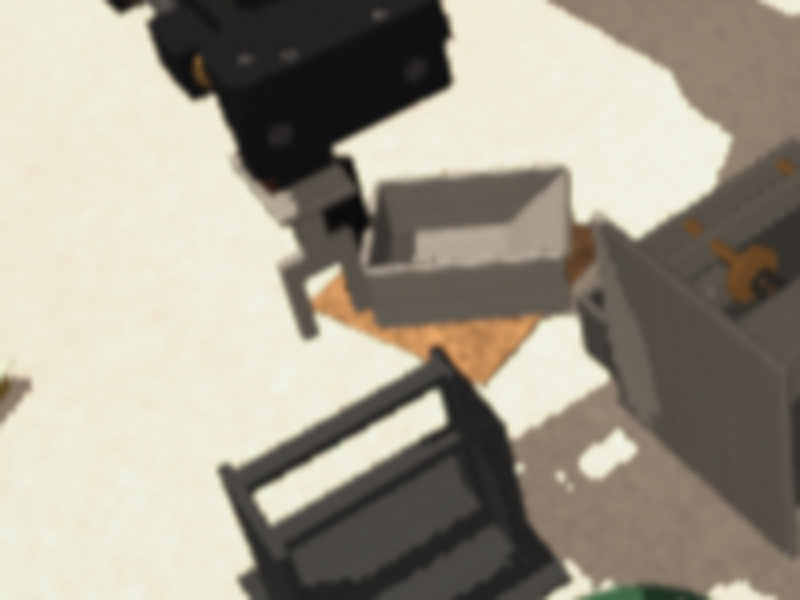

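View pics/t11t.png

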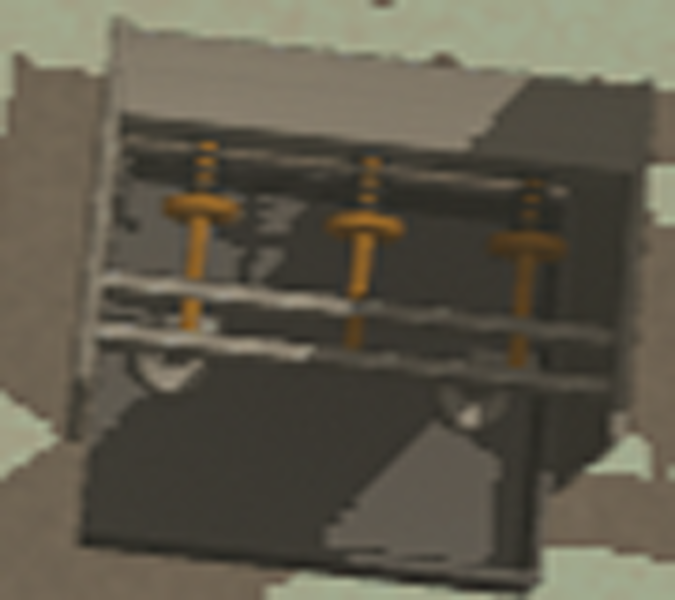

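```bash
python3 -m inch '2 0 -3 0;2 0 -3 0;2 0 -3 0'
python3 - <<'E'
from h import *
to([.5848,-.332,.1245],-11.3)
E
```

```text
clock: 48.0
tool_pos: [0.5839, -0.3341, 0.2747]
eef_rot: [0.704, -0.069, 0.07, -0.704]
contact_force: [-0.5, 0.9, -1.2]
opening: 0.248
tcp [ 0.5839 -0.3341  0.2747] yaw -11.3 shift [  0.4 150.2   2.2] clock 48.0 q [ 0.34  0.74  0.22  1.38 -0.17  1.04  0.39]
world yaw change -0.0 => spin about tool y 0.0
```

```bash
python3 -m inch '0 25 2 0;0 50 2 0;0 75 2 0;0 100 2 0;0 120 2 0;0 135 2 0;0 144 2 0;0 149 2 0;0 150 2 0;0 150 2 0'
python3 - <<'E'
from h import *
to([.5848,-.332,.1231],-11.3)
D=snap("t12")
f=D["scene"]["frame"]; cv2.imwrite("pics/t12.png",cv2.resize(f[220:370,70:270],(800,600),interpolation=cv2.INTER_CUBIC)[:600,:,::-1])
E
```

```text
clock: 49.0
tool_pos: [0.5846, -0.3325, 0.1254]
eef_rot: [0.704, -0.069, 0.07, -0.703]
contact_force: [0.3, 0.1, -0.5]
opening: 0.246
tcp [ 0.5846 -0.3325  0.1254] yaw -11.3 shift [0.1 2.3 0.5] clock 49.0 q [ 0.36  0.9   0.17  1.52 -0.2   0.74  0.42]
world yaw change 0.0 => spin about tool y -0.0
```

View pics/t12.png

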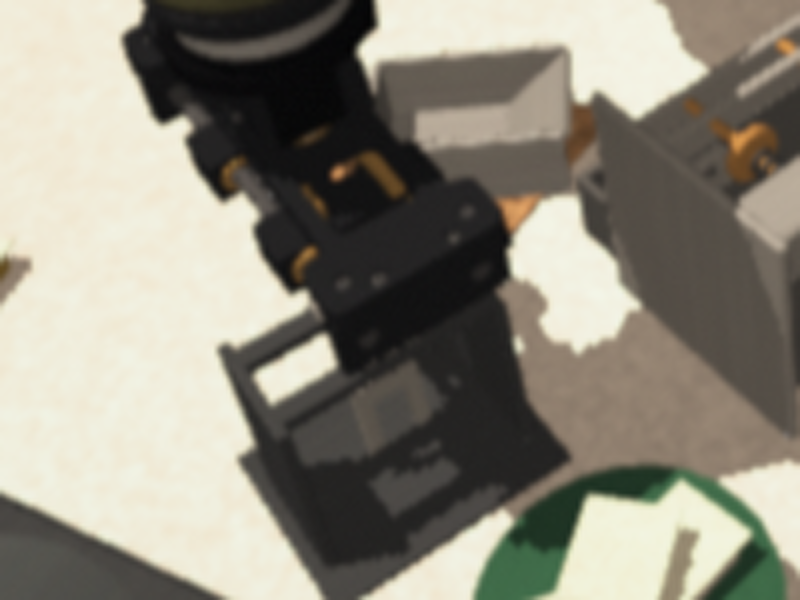

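Fork is in the slot; lower the last 2 mm, release and rise.

```bash
python3 -m inch '0 1 0 0;0 2 0 0;0 2.5 0 0;0 2.5 0 0'; python3 -m inch '0 0 0 0;0 0 0 0;0 0 0 0;0 0 0 0' 0.2; python3 -m inch '0 -40 0 0;0 -80 0 0;0 -120 0 0;0 -160 0 0;0 -170 0 0;0 -170 0 0'
python3 - <<'E'
from h import *
to([.45,.1,.35],-11.3)
D=snap("t13")
f=D["scene"]["frame"]; cv2.imwrite("pics/t13.png",cv2.resize(f[220:370,70:270],(800,600),interpolation=cv2.INTER_CUBIC)[:600,:,::-1])
E
```

```text
clock: 49.5
tool_pos: [0.5844, -0.3323, 0.1232]
eef_rot: [0.704, -0.069, 0.07, -0.704]
contact_force: [-0.9, 2.0, 6.0]
opening: 0.249
clock: 49.9
tool_pos: [0.5841, -0.3321, 0.1219]
eef_rot: [-0.704, 0.07, -0.07, 0.704]
contact_force: [0.1, 0.4, 0.5]
opening: 0.584
clock: 50.5
tool_pos: [0.5849, -0.3328, 0.2941]
eef_rot: [0.704, -0.068, 0.071, -0.703]
contact_force: [0.2, 0.3, -0.5]
opening: 0.602
tcp [ 0.5849 -0.3328  0.2941] yaw -11.3 shift [-216.9  -57.2  397.9] clock 50.5 q [ 0.34  0.72  0.22  1.36 -0.17  1.07  0.39]
world yaw change 0.0 => spin about tool y -0.0
```

View pics/t13.png

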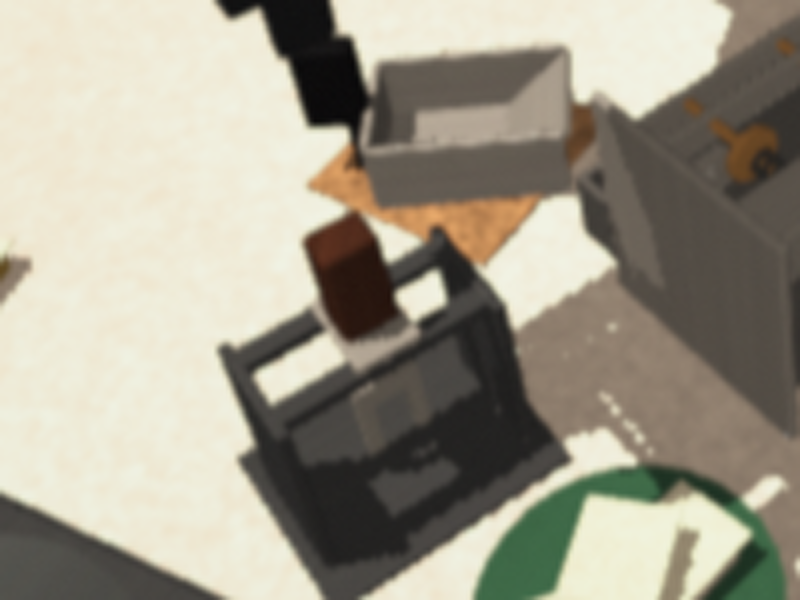

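```bash
python3 -m inch '-217 -57 398 0;-217 -57 398 0;-217 -57 398 0;-217 -57 398 0;-217 -57 398 0;-217 -57 398 0;-217 -57 398 0;-217 -57 398 0;-217 -57 398 0;-217 -57 398 0'>/dev/null; python3 -m inch '-213 0 325 -40;-213 0 325 -40;-213 0 325 -40;-213 0 325 -40;-213 0 325 -40;-213 0 325 -40;-213 0 325 -40;-213 0 325 -40;-213 0 325 -40'
python3 - <<'E'
from h import *
D=snap("z")
f=D["top"]["frame"]; cv2.imwrite("pics/za.png",cv2.resize(f[150:290,130:430],(800,373),interpolation=cv2.INTER_CUBIC)[:600,:,::-1])
for n in("nut1_center","cup_mid","cup_handle","gate_knob"):
  for c in D: print(c,n,[(np.round(e["centre"],1),round(e["p"],2)) for e in r.tip_of(c,n)])
o={c:r.tip_of(c,"cup_mid") for c in D}
if all(o.values()): print(tri([D[c] for c in D],[o[c][0]["centre"] for c in D]))
o={c:r.tip_of(c,"gate_knob") for c in D}
if all(o.values()): print(tri([D[c] for c in D],[o[c][0]["centre"] for c in D]))
E
```

```text
clock: 52.5
tool_pos: [0.2998, 0.4658, 0.3467]
eef_rot: [-0.684, -0.177, 0.18, 0.685]
contact_force: [-0.3, 0.8, -0.4]
opening: 0.598
scene nut1_center [(array([236.7, 151.2]), 0.59), (array([159.9, 363.2]), 0.52)]
top nut1_center [(array([192.3, 169.3]), 0.52)]
scene cup_mid [(array([250.8, 187.9]), 0.66), (array([157.5, 356.4]), 0.5), (array([128.5, 303.5]), 0.45)]
top cup_mid [(array([248. , 339.6]), 0.87), (array([182. , 161.6]), 0.43)]
scene cup_handle []
top cup_handle [(array([264.5, 358.8]), 0.9)]
scene gate_knob [(array([125. , 302.4]), 0.78)]
top gate_knob [(array([257.1, 181.4]), 0.69), (array([191.6, 164.5]), 0.17)]
(array([ 0.46651009, -0.17786653,  0.02175181]), [np.float64(0.001531452030454124), np.float64(0.0015314520304540956)])
(array([0.45437663, 0.24577384, 0.13577748]), [np.float64(0.0044956387548767025), np.float64(0.004495638754876763)])
```

View pics/topz.png

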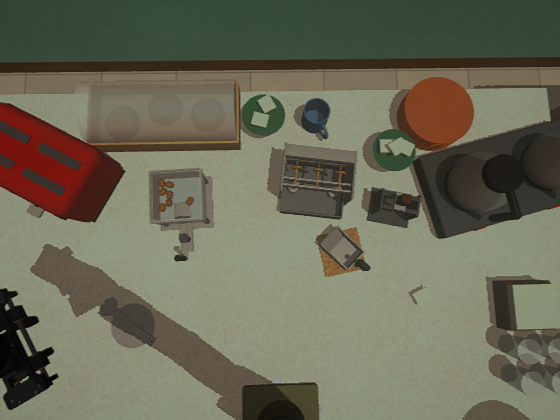

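View pics/scenez.png

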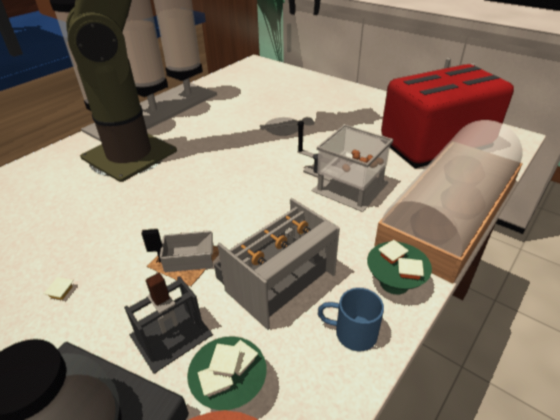

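View pics/za.png

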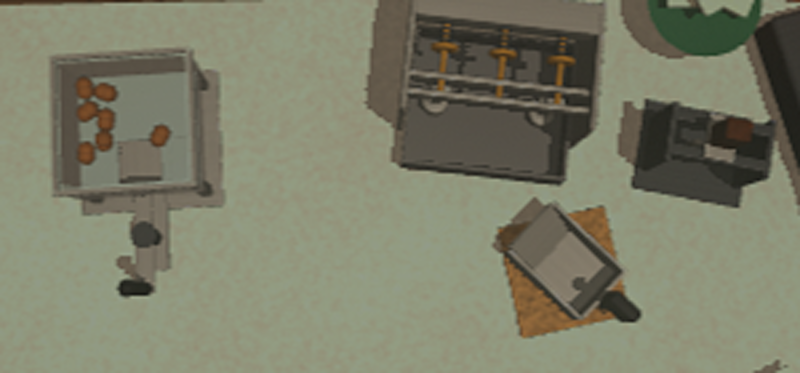

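Run:
```python
from h import *
D=snap()
f=D["top"]["frame"]; cv2.imwrite("pics/zb.png",cv2.resize(f[145:215,272:362],(771,600),interpolation=cv2.INTER_CUBIC)[:600,:,::-1])
for n in("scoop1_bowl","scoop3_bowl"):
  for c in D: print(c,n,[(np.round(e["centre"],1),round(e["p"],2)) for e in r.tip_of(c,n)])
R=Ro.from_euler("z",-8.2,degrees=True).as_matrix(); o=np.array([.6719,-.1126,0])-R@[.0385,0,0];print(o)
for y in(-.058,.058):
  for z in(.052,.016): print(y,z,[np.round(proj(D[c],o+R@[0,y,z]),1) for c in D])
```

```text
scene scoop1_bowl [(array([129.8, 303.4]), 0.54)]
top scoop1_bowl [(array([252.2, 339.3]), 0.69), (array([194.6, 331.7]), 0.37)]
scene scoop3_bowl []
top scoop3_bowl [(array([190. , 293.4]), 0.41)]
[ 0.63379362 -0.10710879  0.        ]
-0.058 0.052 [array([271.6, 246.5]), array([191.2, 334.5])]
-0.058 0.016 [array([283.7, 247.7]), array([193.4, 332.5])]
0.058 0.052 [array([242.5, 288.9]), array([186.2, 293.5])]
0.058 0.016 [array([254.5, 289. ]), array([188.6, 292.8])]
```

View pics/zb.png

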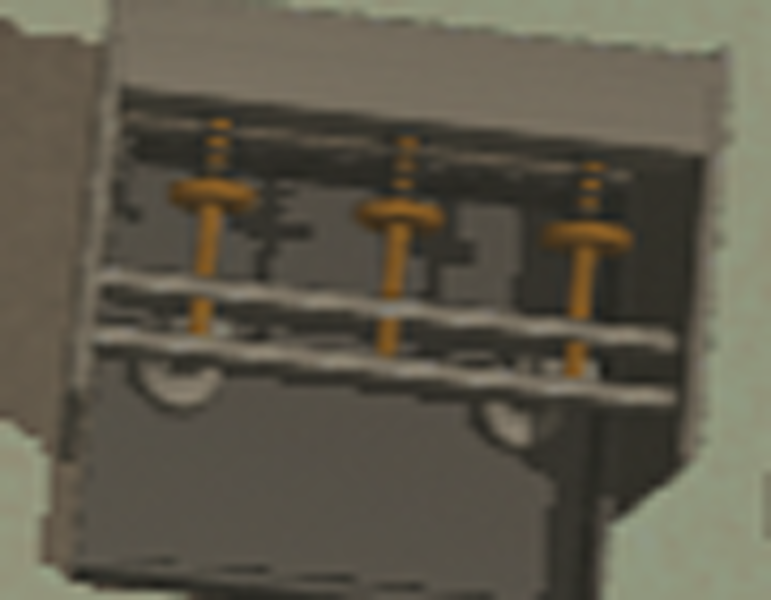

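```bash
python3 -c "
from plant import r
print(r.get_state()['clock']);print(r.finish_job())"
```

```text
53.5
the job is handed in; nothing more can be done
None
```

I did every part of the task and handed the job in at 53.5 s of the 208 s allowed. It reported no verdict, so the results below come from my own last checks.

- **Gate:** I turned the handle until it met its stop, about 12 N at the knob. The picture puts it within about 0.03 rad of closed. The network's own estimate of the knob position was about a centimetre off, so I relied on the stop force and my own pixel reading.
- **Nuts:** I poured the cup's five nuts by loosening the grip so the cup pivoted nose-down into the bin. I then picked up the two stray nuts that showed in the pictures. All seven are visible in the bin, and no third stray showed in either camera.
- **Cup:** It stands empty and upright on the mat, its middle about 9 mm from the mat's centre. A dark spot inside it in the last picture looks like the shadow of its handle rather than a nut.
- **Scoops:** Only bars 1 and 3 held scoops. I pushed both collars fully in with the fork, and both bowls appear on the tub floor with the bars clear. I did not touch bar 2 because nothing hung there.
- **Tool and bowls:** The tool hangs upright in its stand again, and the arm has backed away and touches nothing. The green bowls did not appear to move.
- **Network misses:** In the last pictures the networks missed the scoops in the scene view and reported false ones elsewhere. I judged the scoops from the zoomed top view.

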